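# Pack a lunch set: tins into the rack, cutlery cases into the caddy

### The job

Pack the lunch set: stack the tins in the pocket of the four-bar tin rack, first the deep tin, then every flat tin there is, and last the top plate with its knob up, each lowered in (not dropped) and lying flat on the one below. Slide every cutlery case into its own sleeve of the caddy, fully home against the end stop. Leave the other things on the table where they are.

Things in the scene. Friction and masses are not known exactly. Their poses are not given: they have to be found in the camera images.
- rack: Fixed steel tin rack: disc base 108 mm across, 4 mm thick (tins rest on it), and four upright 8 mm bars at 45, 135, 225, 315 degrees from its x axis round a pocket 70 mm across. The bars are straight to 80 mm and flare outwards to their tops, 94 mm above the table. Along its x and y axes it is open for fingers. Origin: centre of the underside, on the table; z up.
- caddy: Fixed grey cutlery caddy, 116 x 150 mm, 33 mm high: three parallel sleeves 56 mm apart, clear roofs, open at its -x end. Inside each is 25 mm wide, 26 high, 110 deep to the end stop, floor 4 mm above the table. At the mouth a flare (sides, roof, floor) reaches 14 mm forward, to 42 mm width, 38 mm high. Origin: centre of the underside; x points into the sleeves.
- deep_tin: Sealed aluminium lunch tin, 66 mm across, 40 mm high. Origin: centre of its underside; z up.
- top_plate: Steel top plate: a disc 66 mm across and 8 mm thick with a black knob on top, 18 mm across and 22 mm high. Origin: centre of its underside; z up.
- flat_tin1: Sealed flat aluminium tin, 66 mm across, 16 mm high. Origin: centre of its underside; z up. One of the two may be absent.
- flat_tin2: Sealed flat aluminium tin, 66 mm across, 16 mm high. Origin: centre of its underside; z up. One of the two may be absent.
- case1: Cutlery case, a closed wooden stick 140 mm long with a square section of 22 x 22 mm, lying on the table, both ends alike. Origin: its centre; x along its length. Two or three cases are present. Home in a sleeve, its centre is 40 mm beyond the mouth and 30 mm of it stick out of the mouth.
- mouth1 (a point): Middle of the mouth of the caddy's sleeve 1 (the one on its +y side), 15 mm above the table (where the centre line of a case resting in the sleeve lies); axes as the caddy's, x into the sleeve.
- case2: Cutlery case, a closed wooden stick 140 mm long with a square section of 22 x 22 mm, lying on the table, both ends alike. Origin: its centre; x along its length. Two or three cases are present. Home in a sleeve, its centre is 40 mm beyond the mouth and 30 mm of it stick out of the mouth.
- mouth2 (a point): Middle of the mouth of the caddy's sleeve 2 (the middle one), 15 mm above the table (where the centre line of a case resting in the sleeve lies); axes as the caddy's, x into the sleeve.
- case3: Cutlery case, a closed wooden stick 140 mm long with a square section of 22 x 22 mm, lying on the table, both ends alike. Origin: its centre; x along its length. Two or three cases are present. Home in a sleeve, its centre is 40 mm beyond the mouth and 30 mm of it stick out of the mouth.
- mouth3 (a point): Middle of the mouth of the caddy's sleeve 3 (the one on its -y side), 15 mm above the table (where the centre line of a case resting in the sleeve lies); axes as the caddy's, x into the sleeve.
- sauce_bottle: Bystander, not to be disturbed: amber bottle, 60 mm across, 170 mm high.
- mug: Bystander, not to be disturbed: white mug, 76 mm across, 75 mm high.
- spice_jar: Bystander, not to be disturbed: glass jar, 44 mm across, 70 mm high.
- serving_spoon: Bystander, not to be disturbed: steel spoon, 240 mm long.
- tea_can: Bystander, not to be disturbed: green can, 66 mm across, 70 mm high.

How it is judged:
On the way, in this order (a step that is already met when the one before it is completed fails the run):
1. the deep tin sits on the rack's base, in its pocket, released (horizontal distance between deep_tin and rack below 0.005 m and angle between deep_tin's own z axis and vertical below 0.06 rad and z of deep_tin in the frame of rack below 0.007 m and contact force between the fingers and deep_tin below 0.3 N), for 0.2 s.
2. every flat tin lies in the pocket on top of the deep tin, released (horizontal distance between each of deep_tin, flat_tin1, flat_tin2 and rack below 0.005 m and angle between each of deep_tin, flat_tin1, flat_tin2's own z axis and vertical below 0.06 rad and z of deep_tin in the frame of rack below 0.007 m and z of flat_tin1 in the frame of deep_tin between 0.037 and 0.06 m and z of flat_tin2 in the frame of deep_tin between 0.037 and 0.06 m and contact force between the fingers and flat_tin1 below 0.3 N and contact force between the fingers and flat_tin2 below 0.3 N), for 0.2 s.
3. the top plate lies on the stack, released (horizontal distance between each of deep_tin, flat_tin1, flat_tin2, top_plate and rack below 0.005 m and angle between each of deep_tin, flat_tin1, flat_tin2, top_plate's own z axis and vertical below 0.06 rad and z of deep_tin in the frame of rack below 0.007 m and z of flat_tin1 in the frame of deep_tin between 0.037 and 0.06 m and z of flat_tin2 in the frame of deep_tin between 0.037 and 0.06 m and z of top_plate in the frame of flat_tin1 above 0.013 m and z of top_plate in the frame of flat_tin2 above 0.013 m and z of top_plate in the frame of rack below 0.08 m and contact force between the fingers and top_plate below 0.3 N), for 0.2 s.
At the end, for the whole second after the job is handed in: The deep tin on the rack's base, the flat tins on it and the top plate uppermost, each within 5 mm of the rack's axis, tilted less than 0.06 rad; every case in a sleeve of its own within 5 mm of its home position, straight; everything at rest and released (horizontal distance between each of deep_tin, flat_tin1, flat_tin2, top_plate and rack below 0.005 m and angle between each of deep_tin, flat_tin1, flat_tin2, top_plate's own z axis and vertical below 0.06 rad and z of deep_tin in the frame of rack below 0.007 m and z of flat_tin1 in the frame of deep_tin between 0.037 and 0.06 m and z of flat_tin2 in the frame of deep_tin between 0.037 and 0.06 m and z of top_plate in the frame of flat_tin1 above 0.013 m and z of top_plate in the frame of flat_tin2 above 0.013 m and z of top_plate in the frame of rack below 0.08 m and ((x of case1 in the frame of mouth1 above 0.035 m and y of case1 in the frame of mouth1 between -0.004 and 0.004 m and z of case1 in the frame of mouth1 between -0.004 and 0.006 m and angle between the x axis of case1 and the x axis of caddy, either way round below 0.08 rad) or (x of case1 in the frame of mouth2 above 0.035 m and y of case1 in the frame of mouth2 between -0.004 and 0.004 m and z of case1 in the frame of mouth2 between -0.004 and 0.006 m and angle between the x axis of case1 and the x axis of caddy, either way round below 0.08 rad) or (x of case1 in the frame of mouth3 above 0.035 m and y of case1 in the frame of mouth3 between -0.004 and 0.004 m and z of case1 in the frame of mouth3 between -0.004 and 0.006 m and angle between the x axis of case1 and the x axis of caddy, either way round below 0.08 rad)) and ((x of case2 in the frame of mouth1 above 0.035 m and y of case2 in the frame of mouth1 between -0.004 and 0.004 m and z of case2 in the frame of mouth1 between -0.004 and 0.006 m and angle between the x axis of case2 and the x axis of caddy, either way round below 0.08 rad) or (x of case2 in the frame of mouth2 above 0.035 m and y of case2 in the frame of mouth2 between -0.004 and 0.004 m and z of case2 in the frame of mouth2 between -0.004 and 0.006 m and angle between the x axis of case2 and the x axis of caddy, either way round below 0.08 rad) or (x of case2 in the frame of mouth3 above 0.035 m and y of case2 in the frame of mouth3 between -0.004 and 0.004 m and z of case2 in the frame of mouth3 between -0.004 and 0.006 m and angle between the x axis of case2 and the x axis of caddy, either way round below 0.08 rad)) and ((x of case3 in the frame of mouth1 above 0.035 m and y of case3 in the frame of mouth1 between -0.004 and 0.004 m and z of case3 in the frame of mouth1 between -0.004 and 0.006 m and angle between the x axis of case3 and the x axis of caddy, either way round below 0.08 rad) or (x of case3 in the frame of mouth2 above 0.035 m and y of case3 in the frame of mouth2 between -0.004 and 0.004 m and z of case3 in the frame of mouth2 between -0.004 and 0.006 m and angle between the x axis of case3 and the x axis of caddy, either way round below 0.08 rad) or (x of case3 in the frame of mouth3 above 0.035 m and y of case3 in the frame of mouth3 between -0.004 and 0.004 m and z of case3 in the frame of mouth3 between -0.004 and 0.006 m and angle between the x axis of case3 and the x axis of caddy, either way round below 0.08 rad)) and linear speed of each of deep_tin, flat_tin1, flat_tin2, top_plate, case1, case2, case3 below 0.02 m/s); the robot touches nothing.
It fails at once if a bystander is moved by more than 3 cm (distance of any of sauce_bottle, mug, spice_jar, serving_spoon, tea_can from where it was at the start of the episode above 0.03 m).
It fails at once if a tin is dropped into the rack ((horizontal distance between deep_tin and rack below 0.03 m and linear speed of deep_tin above 0.6 m/s and contact force between the fingers and deep_tin below 0.3 N) or (horizontal distance between flat_tin1 and rack below 0.03 m and linear speed of flat_tin1 above 0.6 m/s and contact force between the fingers and flat_tin1 below 0.3 N) or (horizontal distance between flat_tin2 and rack below 0.03 m and linear speed of flat_tin2 above 0.6 m/s and contact force between the fingers and flat_tin2 below 0.3 N)).
Of case1, case2, case3 only 2 to 3 are there at a start; the rules pass over those that are not, and their reading is None.
Of flat_tin1, flat_tin2 only 1 to 2 are there at a start; the rules pass over those that are not, and their reading is None.
At some moment in a run one of case1, case2, case3, top_plate may be knocked a few centimetres aside while the robot is not near it.
It also fails if it takes over 210 s, if anything falls off the work surface, if the arm or the gripper's body presses on something with over 40 N, if the wrist force passes 120 N, or if a joint passes its speed limit or range.

### The arm

A 6-joint arm with a two-finger parallel gripper is mounted at the origin on the work surface. World frame = base frame: x ahead of the robot, y to its left, z up, the work surface at z = 0. Lengths are in m, angles in rad, forces in N, time in s.
With the tool pointing down it reaches from about 0.25 to 0.725 m from the base axis. Payload 4 kg.
Tool frame: the origin (TCP) lies on the centre line of the jaws, within the pads' length; the fingertips stand 17 mm ahead of it and the grasp point (between the pads) lies 2 mm behind it; z points along the fingers, x is the direction in which the jaws open and shut, and the axes are right-handed (so a half turn about z gives the same grasp; the last joint's range is limited). The gripper opens to 85 mm and grips with 20 to 120 N. Pads are 22 mm wide; open, the fingers measure 114 mm over their backs; the gripper's body (76 mm by 85 mm) begins 54 mm behind the grasp point. The pads swing forward as they close: fully open they stand 13 mm farther back than shut.
Start: joints at [-1.174, 0.241, 0.005, 1.335, 0, 1.571], TCP at [0.193, -0.461, 0.248] pointing down, gripper open.
Joint ranges: [-2.72, 2.72], [-1.05, 1.87], [-1.09, 1.28], [-1.99, 2.15], [-1.42, 1.44], [-3.14, 3.14]. Speed limits (rad/s): [2.79, 2.79, 3.14, 3.14, 3.14, 3.14].

### API

Orientations are given as a unit quaternion [x, y, z, w].
In Python, from workcell import bot gives the robot as it stands.
- The arm moves only by the tool jog_arm, never from a script. Its arguments are lists of equal length, an entry for each row: "jaw": the closure, from 0 (fully open) to 1 (shut); "linear": the shift along the tool's x, y, z in m, a list of three; "delta_rot": the turn, a rotation vector about the tool's x, y, z in degrees, a list of three. A call has exactly 8 rows; each row is the pose to reach, as a shift and turn from the pose commanded when the call began, along the tool's axes at that moment; what a row does not reach only later rows make up. A row lasts 1/12 s, in which the tool goes at most 41.7 mm and 7.16 degrees, less where a joint would pass 70% of its speed; a pose out of reach is approached as far as the arm can. A call with a gripper value outside its range is refused whole. The fingers move at their own pace and stop on an object; the grip force is fixed at half the most. Time passes only in rows, so rows that repeat a pose let the fingers close, or fill a call up. It gives the time, the measured TCP pose, the force and the opening at its end, in the units of the state.
- bot.get_obs(): the state, without advancing time (a new reading comes with each control period).
- bot.camera(name): name is "scene" or "side" or "wrist"; returns (picture, depth): 400x640x3 uint8, red, green, blue; 400x640 float32, m along the optical axis (not along the pixel's ray), 0 where there is no reading.
- bot.calibration(name): a dict with "fovy" (degrees; the focal length in pixels is half the picture's height over the tangent of half this angle, whatever the lens; pixels are square), "cx", "cy" (the principal point, pixels), "origin" and "orientation" of the camera in the world. Camera axes: x right, y down, z forward; pixel columns grow to the right and rows downward; lengths in m; the calibration is good to about 2 mm. A picture is of the moment at which its call begins: read the wrist's pose just before it. calibration takes no time and is no camera call; for the wrist camera it gives the pose at the moment of the call.
- bot.job_done(): hands the job in, once; it reports no verdict.
The state is a dict: "clock": time; "joint_pos": joint angles; "joint_vel": joint speeds; "tau": joint torques, N m; "eef_pos": TCP position; "tool_rot": TCP orientation; "ft_force": force on the tool from outside, world axes, zero at the start; "ft_torque": the same for the moment, N m; "grip_width": finger opening in m.
Only numpy, scipy, OpenCV 4.12 (cv2) and the standard library are available. Lean on these libraries where they do the work, as an engineer would, in place of code of your own. Each camera call takes 0.05 s, during which the arm holds its last target.

## Working session

There is one attempt and no reset: what is moved stays moved. The work goes in short steps, Python scripts to look and compute and a tool call to move; the robot and the scene stay as the last step left them, time stands still between calls to the robot, and variables do not carry over. Pictures are saved under pics/ and viewed, and the job is handed in when it is done.

Besides the shell and the picture viewer there is one more tool, called after "Request:" as name(argument=value, ...) on one line, values as JSON. jog_arm: Moves the arm, as the interface text tells. Its arguments: {"type":"object","properties":{"jaw":{"type":"array","items":{"type":"number"}},"linear":{"type":"array","items":{"type":"array","items":{"type":"number"}}},"delta_rot":{"type":"array","items":{"type":"array","items":{"type":"number"}}}},"required":["jaw","linear","delta_rot"]}

```bash
ls -la; mkdir -p pics
python3 - <<'E'
from workcell import bot
import cv2
o=bot.get_obs();print({k:(v if not hasattr(v,'round') else v) for k,v in o.items()})
for n in ("scene","side"):
    p,d=bot.camera(n);cv2.imwrite(f"pics/{n}0.png",p[:,:,::-1]);print(n,bot.calibration(n))
    import numpy as np; np.save(f"pics/{n}0.npy",d)
print(bot.calibration("wrist"))
E
```

```text
total 12
drwxr-xr-x  3 agent agent 4096 Dec  7 03:47 .
drwxr-xr-x 23 root  root  4096 Dec  7 03:47 ..
drwxr-xr-x  2 agent agent 4096 Dec  7 03:47 pics
{'clock': 0.0, 'joint_pos': array([-1.17401769e+00,  2.41445992e-01,  3.71211691e-03,  1.33521512e+00,
        2.31488227e-05,  1.57082054e+00]), 'joint_vel': array([-0.00023598,  0.00062425, -0.00160283, -0.00041442,  0.00044361,
        0.00066219]), 'tau': array([ 1.72678242e-04, -3.72325408e+01,  2.52400768e+01,  1.70971197e-02,
        1.81575924e-04,  1.48785954e-06]), 'eef_pos': array([ 0.19299569, -0.46059178,  0.24739183]), 'tool_rot': array([ 8.32593928e-01, -5.53882833e-01, -8.89755283e-04, -6.05779700e-04]), 'ft_force': array([-0.25656954,  0.19256438, -0.08523779]), 'ft_torque': array([-0.0624322 , -0.01488727, -0.02244048]), 'grip_width': 0.08543639959763812}
scene {'fovy': 47.200719822444086, 'cx': 321.64224941606693, 'cy': 206.91083278661995, 'origin': array([ 1.06617245, -0.5540149 ,  0.97040748]), 'orientation': array([ 0.89038478,  0.30784074, -0.10473627, -0.31855821])}
side {'fovy': 49.043898309959914, 'cx': 315.16182980074456, 'cy': 199.04058943599497, 'origin': array([ 0.41695274, -0.70236136,  0.94200502]), 'orientation': array([ 0.93384989, -0.10646637,  0.04182029, -0.33888104])}
{'fovy': 62.8380211217327, 'cx': 319.6584201275683, 'cy': 199.46161722073552, 'origin': array([ 0.25803202, -0.43520256,  0.37292201]), 'orientation': array([ 0.82443559, -0.54882022, -0.07696977,  0.11479539])}
```

View pics/scene0.png

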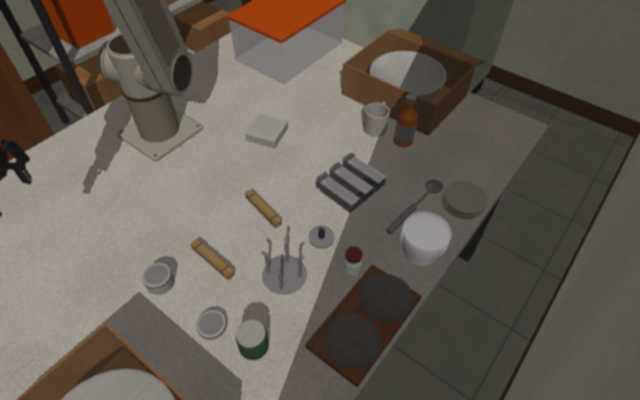

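View pics/side0.png

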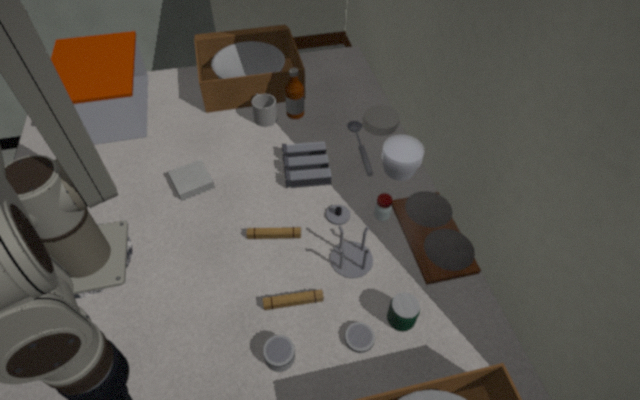

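```bash
cat > h.py <<'E'
import numpy as np, cv2
from scipy.spatial.transform import Rotation as R
def K(c,h=400):
    return h/2/np.tan(np.radians(c['fovy']/2))
def ray(c,u,v):
    f=K(c); d=np.stack([(np.asarray(u,float)-c['cx'])/f,(np.asarray(v,float)-c['cy'])/f,np.ones_like(np.asarray(u,float))],-1)
    return R.from_quat(c['orientation']).apply(d.reshape(-1,3)).reshape(d.shape)
def plane(c,u,v,z):
    r=ray(c,u,v); o=np.array(c['origin']); t=(z-o[2])/r[...,2]; return o+r*t[...,None]
def cloud(c,d):
    v,u=np.mgrid[:400,:640]; return np.array(c['origin'])+ray(c,u,v)*d[...,None]
def proj(c,P):
    q=R.from_quat(c['orientation']).inv().apply(np.atleast_2d(P)-np.array(c['origin'])); f=K(c)
    return q[:,:2]/q[:,2:]*f+[c['cx'],c['cy']]
E
python3 - <<'E'
from workcell import bot
from h import *
for n,(y0,y1,x0,x1) in {"scene":(100,400,120,520),"side":(80,380,200,600)}.items():
    p=cv2.imread(f"pics/{n}0.png")[y0:y1,x0:x1]
    p=cv2.convertScaleAbs(p,alpha=1.6); cv2.imwrite(f"pics/{n}0z.png",cv2.resize(p,(800,600),interpolation=cv2.INTER_CUBIC))
for n,pts in {"scene":[(157,276),(211,322),(321,234),(285,275),(250,335),(353,260),(376,117),(405,120),(465,198),(410,210),(265,208),(213,258),(350,180)],"side":[(279,350),(360,335),(337,213),(352,260),(404,312),(274,232),(293,299),(306,165),(380,120)]}.items():
    d=np.load(f"pics/{n}0.npy"); c=bot.calibration(n); P=cloud(c,d)
    for u,v in pts: print(n,u,v,P[v,u].round(3))
E
```

```text
scene 157 276 [ 0.438 -0.353  0.046]
scene 211 322 [ 0.605 -0.348  0.015]
scene 321 234 [ 0.655 -0.014  0.03 ]
scene 285 275 [ 0.65  -0.15   0.004]
scene 250 335 [ 0.715 -0.331  0.07 ]
scene 353 260 [ 0.775 -0.048  0.067]
scene 376 117 [0.539 0.401 0.078]
scene 405 120 [0.63  0.41  0.107]
scene 465 198 [0.887 0.321 0.03 ]
scene 410 210 [0.789 0.199 0.022]
scene 265 208 [ 0.481 -0.035  0.021]
scene 213 258 [ 0.489 -0.231  0.023]
scene 350 180 [0.607 0.177 0.036]
side 279 350 [ 0.427 -0.351  0.04 ]
side 360 335 [ 0.606 -0.348  0.014]
side 337 213 [ 0.643 -0.015  0.023]
side 352 260 [ 0.645 -0.154  0.005]
side 404 312 [ 0.702 -0.341  0.069]
side 274 232 [ 0.469 -0.039  0.023]
side 293 299 [ 0.479 -0.235  0.025]
side 306 165 [0.599 0.17  0.031]
side 380 120 [0.874 0.317 0.028]
```

View pics/scene0z.png

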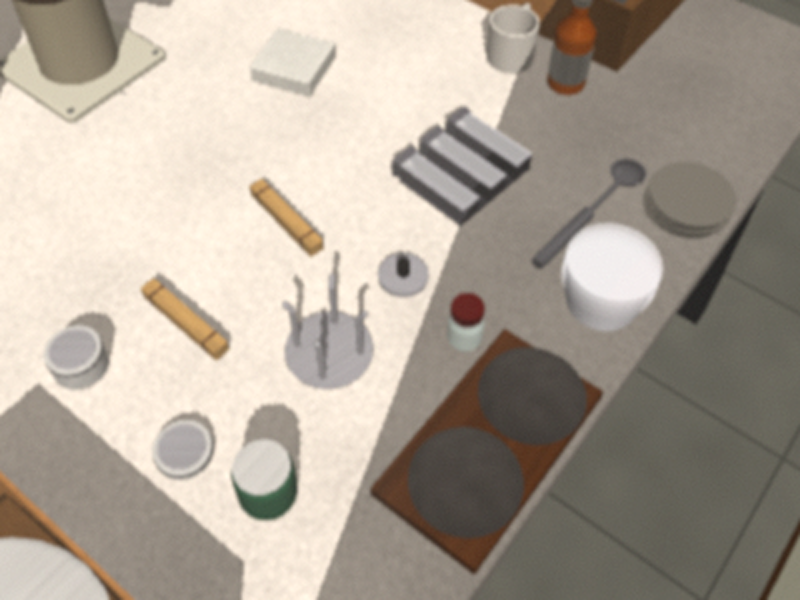

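View pics/side0z.png

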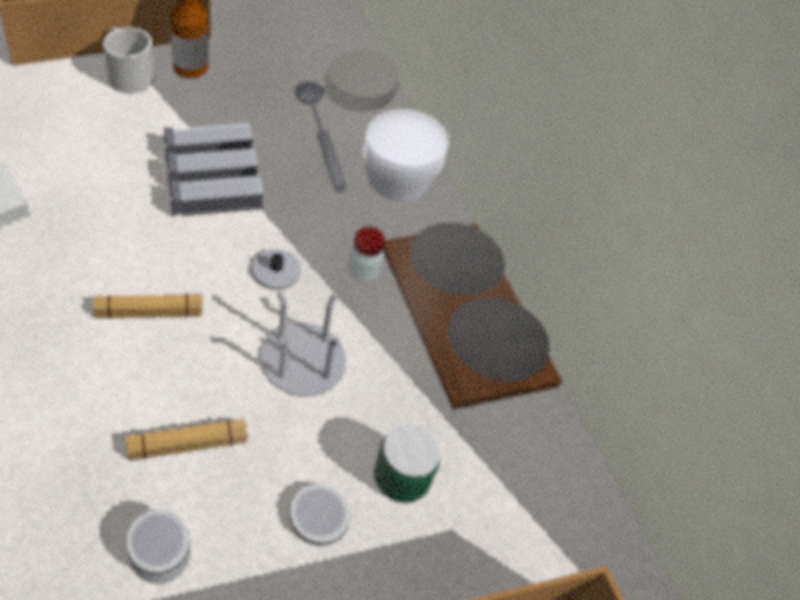

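```bash
cat >> h.py <<'E'
def top(P,c,r,z0,z1):
    m=(np.hypot(P[...,0]-c[0],P[...,1]-c[1])<r)&(P[...,2]>z0)&(P[...,2]<z1)&np.isfinite(P[...,2])
    return P[m]
def circ(Q):
    (c,r)=cv2.minEnclosingCircle(Q[:,:2].astype(np.float32)); return np.array(c),r
def rect(Q):
    (c,s,a)=cv2.minAreaRect(Q[:,:2].astype(np.float32)*1000); s=list(s)
    if s[0]<s[1]: s=s[::-1]; a+=90
    return np.array(c)/1000,np.array(s),(a+90)%180-90
E
python3 - <<'E'
from workcell import bot
from h import *
for n in("scene","side"):
    P=cloud(bot.calibration(n),np.load(f"pics/{n}0.npy"))
    t=top(P,(.35,-.15),.1,-.05,.05); print(n,'table',t[:,2].mean(),t[:,2].std())
    for nm,c,r,a,b in [("deep",(.432,-.353),.05,.034,.06),("flat",(.606,-.348),.05,.010,.03),("plate",(.65,-.015),.05,.005,.013),("knob",(.65,-.015),.03,.022,.05),("base",(.648,-.152),.05,.001,.012)]:
        Q=top(P,c,r,a,b); print(n,nm,len(Q),Q.mean(0).round(4),np.median(Q[:,2]).round(4),circ(Q),((Q.min(0)+Q.max(0))/2).round(4))
    for nm,c in [("caseA",(.475,-.037)),("caseB",(.484,-.233))]:
        Q=top(P,c,.09,.014,.04); print(n,nm,Q.mean(0).round(4),rect(Q))
    Q=top(P,(.6,.17),.13,.022,.05); print(n,"caddy",len(Q),Q.mean(0).round(4),rect(Q))
E
```

```text
scene table 0.0005794300469930463 0.002221376141143945
scene deep 578 [ 0.4294 -0.3508  0.0403] 0.0404 (array([ 0.42754382, -0.35076022]), 0.034423861652612686) [ 0.4277 -0.3503  0.0401]
scene flat 669 [ 0.6071 -0.3515  0.0163] 0.0164 (array([ 0.60540432, -0.35073996]), 0.03406328335404396) [ 0.605  -0.3507  0.0158]
scene plate 365 [ 0.6513 -0.0091  0.0088] 0.0086 (array([ 0.65647697, -0.01019344]), 0.04096589237451553) [ 0.6542 -0.0114  0.009 ]
scene knob 40 [ 0.65   -0.0084  0.0289] 0.0292 (array([ 0.64962304, -0.0077462 ]), 0.009029939770698547) [ 0.6492 -0.0077  0.0284]
scene base 1000 [ 0.6492 -0.1538  0.0045] 0.0044 (array([ 0.64803255, -0.15204971]), 0.05004631727933884) [ 0.6484 -0.1518  0.0065]
scene caseA [ 0.4717 -0.0358  0.0219] (array([ 0.46952585, -0.03353465]), array([141.87944031,  24.09132195]), -11.621269226074219)
scene caseB [ 0.4852 -0.2317  0.0218] (array([ 0.48181683, -0.23033855]), array([141.49729919,  23.9676857 ]), -3.647216796875)
scene caddy 1623 [0.6046 0.1831 0.0326] (array([0.6040379 , 0.18781021]), array([153.14347839, 131.97975159]), 84.3335876464843
[... 396 characters left out ...]
]), 0.03489409759640694) [ 0.6478 -0.007   0.009 ]
side knob 34 [ 0.6478 -0.0094  0.0292] 0.0294 (array([ 0.64810014, -0.00810263]), 0.00886650662869215) [ 0.6486 -0.008   0.0285]
side base 889 [ 0.6468 -0.1544  0.0046] 0.0046 (array([ 0.64791757, -0.15196694]), 0.049996886402368546) [ 0.6481 -0.1516  0.0064]
side caseA [ 0.4666 -0.0364  0.0217] (array([ 0.46779968, -0.03480685]), array([137.18356323,  25.12171364]), -11.558021545410156)
side caseB [ 0.4796 -0.2328  0.0217] (array([ 0.48013486, -0.23101904]), array([139.37649536,  25.32323074]), -2.8982925415039062)
side caddy 1462 [0.6004 0.1806 0.0322] (array([0.60204395, 0.18754349]), array([154.89356995, 129.15879822]), 83.8897476196289)
```

```bash
cat >> h.py <<'E'
def go(bot,x,y,z,yaw):
    o=bot.get_obs(); r=R.from_quat(o['tool_rot']); a=np.radians(yaw)
    T=R.from_matrix(np.array([[np.cos(a),np.sin(a),0],[np.sin(a),-np.cos(a),0],[0,0,-1]]))
    l=r.inv().apply(np.array([x,y,z])-o['eef_pos']); d=(r.inv()*T).as_rotvec(degrees=True)
    print('t',round(o['clock'],2),'lin',l.round(4),'rot',d.round(2),'force',np.round(o['ft_force'],2),'w',round(o['grip_width'],4),'pos',o['eef_pos'].round(4))
E
python3 -c "
from workcell import bot
from h import *
go(bot,.48,-.2,.33,-20)"
```

```text
t 0.1 lin [-0.1297 -0.3654 -0.0823] rot [ -0.05   0.11 -47.27] force [ 0.46 -0.16  0.5 ] w 0.0854 pos [ 0.193  -0.4606  0.2475]
```

Request:
jog_arm(jaw=[0,0,0,0,0,0,0,0], linear=[[-0.13,-0.365,-0.083],[-0.13,-0.365,-0.083],[-0.13,-0.365,-0.083],[-0.13,-0.365,-0.083],[-0.13,-0.365,-0.083],[-0.13,-0.365,-0.083],[-0.13,-0.365,-0.083],[-0.13,-0.365,-0.083]], delta_rot=[[0,0,-47.3],[0,0,-47.3],[0,0,-47.3],[0,0,-47.3],[0,0,-47.3],[0,0,-47.3],[0,0,-47.3],[0,0,-47.3]])

```text
clock: 0.77
eef_pos: [0.4351, -0.2398, 0.3182]
tool_rot: [0.985, -0.172, -0.0, -0.0]
ft_force: [0.8, -1.1, 0.5]
grip_width: 0.0851
```

Run:
```python
from workcell import bot
from h import *
c=bot.calibration("wrist");p,d=bot.camera("wrist");cv2.imwrite("pics/w1.png",p[:,:,::-1]);np.save("pics/w1.npy",d);print(c); go(bot,.48,-.2,.33,-20)
P=cloud(c,d)
for nm,cc,r,a,b in [("table",(.5,-.13),.05,-.05,.05),("deep",(.432,-.353),.05,.034,.06),("flat",(.606,-.348),.05,.010,.03),("plate",(.65,-.015),.05,.005,.013),("knob",(.65,-.015),.03,.022,.05),("base",(.648,-.152),.05,.001,.012),("bars",(.648,-.152),.06,.02,.085)]:
        Q=top(P,cc,r,a,b)
        if len(Q): print(nm,len(Q),Q.mean(0).round(4),np.median(Q[:,2]).round(4),circ(Q),((Q.min(0)+Q.max(0))/2).round(4))
```

```text
{'fovy': 62.8380211217327, 'cx': 319.6584201275683, 'cy': 199.46161722073552, 'origin': array([ 0.45967189, -0.17584161,  0.44368289]), 'orientation': array([ 0.97553828, -0.17075261, -0.02412776,  0.13633215])}
t 0.82 lin [ 0.0252 -0.0464 -0.01  ] rot [-0.29 -0.27  0.49] force [5.31 1.52 3.22] w 0.0851 pos [ 0.4408 -0.2353  0.3196]
table 5366 [ 5.004e-01 -1.288e-01 -2.000e-04] -0.0002 (array([ 0.50001407, -0.1300396 ]), 0.0500507578253746) [ 0.5  -0.13 -0.  ]
deep 1810 [ 0.428  -0.3499  0.0401] 0.0403 (array([ 0.42750022, -0.35141674]), 0.03325497359037399) [ 0.4278 -0.3514  0.0384]
flat 1850 [ 0.6046 -0.3504  0.016 ] 0.0162 (array([ 0.60544324, -0.35185716]), 0.03342776373028755) [ 0.605  -0.3516  0.0144]
base 4707 [ 0.6469 -0.1545  0.0038] 0.0038 (array([ 0.64802289, -0.15204749]), 0.050031960010528564) [ 0.648  -0.1544  0.0065]
bars 537 [ 0.6418 -0.1668  0.0505] 0.0488 (array([ 0.64496571, -0.15311752]), 0.04410845413804054) [ 0.6439 -0.1531  0.0525]
```

View pics/w1.png

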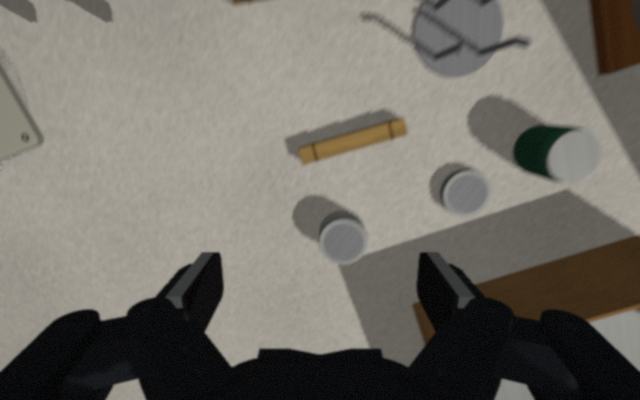

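```bash
python3 -c "
from workcell import bot
from h import *
go(bot,.62,-.21,.29,-20)"
```

```text
t 0.82 lin [ 0.1604 -0.0836  0.0308] rot [-0.29 -0.27  0.49] force [5.31 1.52 3.22] w 0.0851 pos [ 0.4408 -0.2353  0.3196]
```

Request:
jog_arm(jaw=[0,0,0,0,0,0,0,0], linear=[[0.15,-0.07,0.035],[0.15,-0.07,0.035],[0.15,-0.07,0.035],[0.15,-0.07,0.035],[0.15,-0.07,0.035],[0.15,-0.07,0.035],[0.15,-0.07,0.035],[0.15,-0.07,0.035]], delta_rot=[[0,0,0],[0,0,0],[0,0,0],[0,0,0],[0,0,0],[0,0,0],[0,0,0],[0,0,0]])

```text
clock: 1.48
eef_pos: [0.5981, -0.2275, 0.2841]
tool_rot: [0.985, -0.174, 0.0, 0.0]
ft_force: [0.1, 0.4, -0.3]
grip_width: 0.0855
```

Run:
```python
from workcell import bot
from h import *
c=bot.calibration("wrist");p,d=bot.camera("wrist");cv2.imwrite("pics/w2.png",p[:,:,::-1]);np.save("pics/w2.npy",d);np.save("pics/c2.npy",c,allow_pickle=True); go(bot,.48,-.2,.33,-20)
P=cloud(c,d)
for nm,cc,r,a,b in [("flat",(.606,-.348),.05,.010,.03),("plate",(.65,-.015),.05,.005,.013),("knob",(.65,-.015),.03,.022,.05),("bars",(.648,-.152),.06,.02,.085)]:
        Q=top(P,cc,r,a,b)
        if len(Q): print(nm,len(Q),Q.mean(0).round(4),np.median(Q[:,2]).round(4),circ(Q),((Q.min(0)+Q.max(0))/2).round(4))
```

```text
t 1.53 lin [-0.1203  0.0145 -0.0454] rot [ 0.01 -0.11 -0.03] force [-1.36 -0.03 -0.05] w 0.0851 pos [ 0.598  -0.2276  0.2848]
flat 1872 [ 0.6061 -0.35    0.0161] 0.0163 (array([ 0.60585099, -0.35185778]), 0.033248160034418106) [ 0.6058 -0.3518  0.0148]
bars 335 [ 0.6535 -0.1452  0.0647] 0.0717 (array([ 0.64522463, -0.15146652]), 0.04179180786013603) [ 0.6461 -0.1518  0.0525]
```

View pics/w2.png

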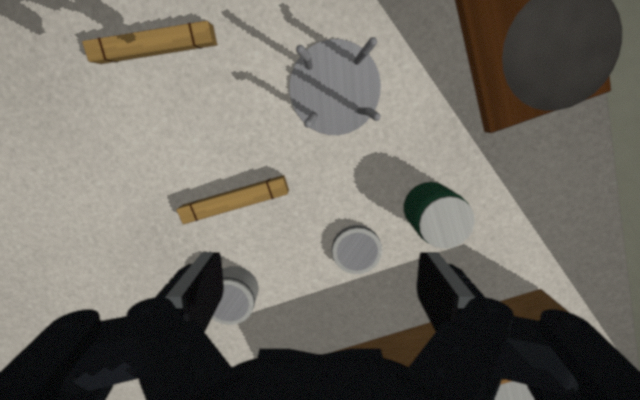

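Run:
```python
from workcell import bot
from h import *
c=np.load("pics/c2.npy",allow_pickle=True).item(); d=np.load("pics/w2.npy"); p=cv2.imread("pics/w2.png").astype(int)
crop=p[20:150,270:400]; 
m=((p[:,:,0]-p[:,:,2])>-2).astype(np.uint8)  # blue>=red
mm=np.zeros_like(m); mm[25:145,275:395]=m[25:145,275:395]
mm=cv2.morphologyEx(mm,cv2.MORPH_OPEN,np.ones((5,5),np.uint8))
cs,_=cv2.findContours(mm,cv2.RETR_EXTERNAL,cv2.CHAIN_APPROX_NONE); k=max(cs,key=cv2.contourArea); h=k
v=k[:,0,:]; W=plane(c,v[:,0],v[:,1],.004)
print(cv2.contourArea(k),circ(W), (W.min(0)+W.max(0))/2)
# robust circle of radius .054
from scipy.optimize import least_squares
s=least_squares(lambda q:np.hypot(W[:,0]-q[0],W[:,1]-q[1])-.054,[.648,-.152],loss='soft_l1',f_scale=.001);print('fit',s.x,np.std(s.fun))
q=s.x
P=cloud(c,d); B=top(P,q,.06,.012,.078)
a=np.degrees(np.arctan2(B[:,1]-q[1],B[:,0]-q[0])); r=np.hypot(B[:,1]-q[1],B[:,0]-q[0])
for lo in range(-180,180,20):
    s_=(a>=lo)&(a<lo+20)
    if s_.sum()>3: print(lo,s_.sum(),np.median(a[s_]).round(1),np.median(r[s_]).round(4))
cv2.imwrite("pics/m2.png",cv2.resize(np.hstack([p[20:150,270:400].astype(np.uint8),cv2.cvtColor(mm[20:150,270:400]*255,cv2.COLOR_GRAY2BGR)]),None,fx=3,fy=3))
```

```text
6446.0 (array([ 0.65097159, -0.14817406]), 0.05953724682331085) [ 0.64647561 -0.14940587  0.004     ]
fit [ 0.64607045 -0.15082491] 0.0019391734447227272
-160 8 -150.2 0.0353
-80 43 -64.2 0.0366
-60 17 -55.6 0.0361
20 88 30.3 0.0357
100 10 118.8 0.0351
120 47 124.9 0.0362
```

View pics/m2.png

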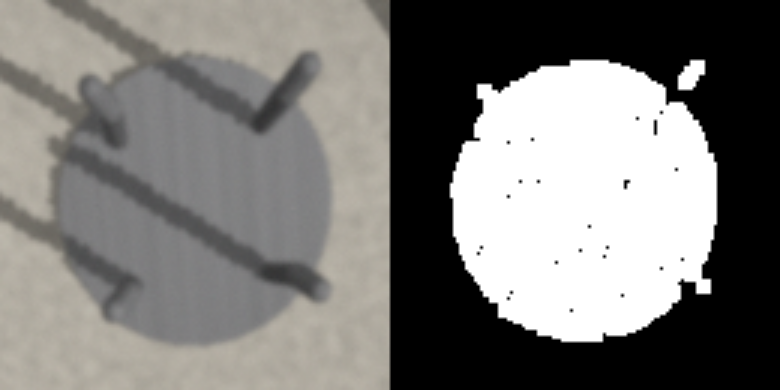

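Run:
```python
from workcell import bot
from h import *
from scipy.optimize import least_squares
for n in("scene","side"):
    c=bot.calibration(n); p=cv2.imread(f"pics/{n}0.png").astype(int)
    u,v=proj(c,[.647,-.151,.004])[0].astype(int)
    m=np.zeros((400,640),np.uint8); s=(slice(v-32,v+33),slice(u-34,u+35))
    m[s]=((p[:,:,0]-p[:,:,2])>-2)[s]
    m=cv2.morphologyEx(m,cv2.MORPH_OPEN,np.ones((3,3),np.uint8))
    cs,_=cv2.findContours(m,cv2.RETR_EXTERNAL,cv2.CHAIN_APPROX_NONE); k=max(cs,key=cv2.contourArea)[:,0,:]
    W=plane(c,k[:,0],k[:,1],.004)
    f=least_squares(lambda q:np.hypot(W[:,0]-q[0],W[:,1]-q[1])-.054,[.648,-.152],loss='soft_l1',f_scale=.001);print(n,'fit',f.x,np.std(f.fun),len(k))
    P=cloud(c,np.load(f"pics/{n}0.npy")); B=top(P,f.x,.06,.012,.078)
    a=np.degrees(np.arctan2(B[:,1]-f.x[1],B[:,0]-f.x[0])); r=np.hypot(B[:,1]-f.x[1],B[:,0]-f.x[0])
    for lo in range(-180,180,30):
        s_=(a>=lo)&(a<lo+30)
        if s_.sum()>3: print(lo,s_.sum(),np.median(a[s_]).round(1),np.median(r[s_]).round(4))
go(bot,.4275,-.3512,.12,-15)
```

```text
Traceback (most recent call last):
ValueError: max() iterable argument is empty
```

Run:
```python
from workcell import bot
from h import *
go(bot,.4275,-.3512,.15,-15)
```

```text
t 1.53 lin [-0.1181  0.1745  0.1347] rot [ 0.01 -0.11 -5.03] force [-1.36 -0.03 -0.05] w 0.0851 pos [ 0.598  -0.2276  0.2848]
```

Request:
jog_arm(jaw=[0,0,0,0,0,0,0,0], linear=[[-0.02,0.03,0.0],[-0.05,0.06,0.0],[-0.08,0.12,0.05],[-0.118,0.1745,0.1],[-0.118,0.1745,0.11],[-0.118,0.1745,0.11],[-0.118,0.1745,0.11],[-0.118,0.1745,0.11]], delta_rot=[[0,0,-5],[0,0,-5],[0,0,-5],[0,0,-5],[0,0,-5],[0,0,-5],[0,0,-5],[0,0,-5]])

```text
clock: 2.2
eef_pos: [0.4246, -0.3512, 0.1727]
tool_rot: [0.991, -0.133, -0.001, -0.001]
ft_force: [0.6, 0.5, 0.8]
grip_width: 0.0853
```

Run:
```python
from workcell import bot
from h import *
c=bot.calibration("wrist");p,d=bot.camera("wrist");cv2.imwrite("pics/w3.png",p[:,:,::-1])
P=cloud(c,d); Q=top(P,(.4275,-.3512),.05,.034,.05); print(len(Q),circ(Q),((Q.min(0)+Q.max(0))/2).round(4))
go(bot,.4275,-.3512,.037,-15)
```

```text
4928 (array([ 0.42791966, -0.35149422]), 0.03314683586359024) [ 0.4278 -0.3516  0.0385]
t 2.25 lin [ 1.000e-04 -2.000e-04  1.374e-01] rot [ 0.01 -0.08 -0.14] force [ 0.35 -0.11  1.08] w 0.0851 pos [ 0.4271 -0.3513  0.1744]
```

View pics/w3.png

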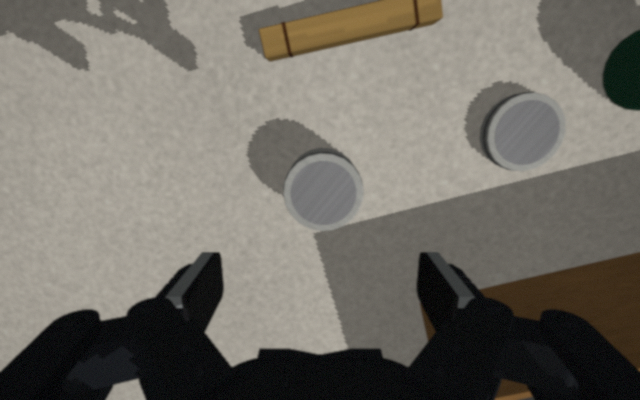

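Request:
jog_arm(jaw=[0,0,0,0,0,0,0,0], linear=[[0.0005,0,0.04],[0.0005,0,0.07],[0.0005,0,0.1],[0.0005,0,0.12],[0.0005,0,0.137],[0.0005,0,0.137],[0.0005,0,0.137],[0.0005,0,0.137]], delta_rot=[[0,0,0],[0,0,0],[0,0,0],[0,0,0],[0,0,0],[0,0,0],[0,0,0],[0,0,0]])

```text
clock: 2.92
eef_pos: [0.4312, -0.3517, 0.0386]
tool_rot: [0.992, -0.13, 0.002, 0.001]
ft_force: [0.7, -0.1, 0.6]
grip_width: 0.0855
```

Request:
jog_arm(jaw=[1,1,1,1,1,1,1,1], linear=[[0,0,0],[0,0,0],[0,0,0],[0,0,0],[0,0,0],[0,0,0],[0,0,0],[0,0,0]], delta_rot=[[0,0,0],[0,0,0],[0,0,0],[0,0,0],[0,0,0],[0,0,0],[0,0,0],[0,0,0]])

```text
clock: 3.58
eef_pos: [0.4304, -0.3519, 0.0388]
tool_rot: [0.991, -0.13, 0.002, 0.001]
ft_force: [0.7, 1.3, 7.8]
grip_width: 0.0636
```

Run:
```python
from workcell import bot
from h import *
go(bot,.4275,-.3512,.2,-15)
```

```text
t 3.58 lin [-0.0023  0.0004 -0.1612] rot [ 0.09 -0.23  0.04] force [0.68 1.27 7.76] w 0.0636 pos [ 0.4304 -0.3519  0.0388]
```

Request:
jog_arm(jaw=[1,1,1,1,1,1,1,1], linear=[[0,0,-0.01],[0,0,-0.03],[0,0,-0.06],[0,0,-0.1],[0,0,-0.14],[0,0,-0.19],[0,0,-0.19],[0,0,-0.19]], delta_rot=[[0,0,0],[0,0,0],[0,0,0],[0,0,0],[0,0,0],[0,0,0],[0,0,0],[0,0,0]])

```text
clock: 4.25
eef_pos: [0.4309, -0.3525, 0.2316]
tool_rot: [0.991, -0.13, 0.004, 0.003]
ft_force: [-0.3, -0.2, -2.1]
grip_width: 0.0631
```

Run:
```python
from workcell import bot
from h import *
go(bot,.62,-.245,.22,-15)
```

```text
t 4.25 lin [ 0.1547 -0.1528  0.0124] rot [ 0.24 -0.54  0.03] force [-0.33 -0.23 -2.09] w 0.0631 pos [ 0.4309 -0.3525  0.2316]
```

Request:
jog_arm(jaw=[1,1,1,1,1,1,1,1], linear=[[0.02,-0.02,0],[0.045,-0.045,0],[0.07,-0.07,0],[0.1,-0.1,0],[0.125,-0.125,0],[0.147,-0.15,0],[0.153,-0.152,0],[0.153,-0.152,0]], delta_rot=[[0.2,-0.5,0],[0.2,-0.5,0],[0.2,-0.5,0],[0.2,-0.5,0],[0.2,-0.5,0],[0.2,-0.5,0],[0.2,-0.5,0],[0.2,-0.5,0]])

```text
clock: 4.92
eef_pos: [0.617, -0.2414, 0.2227]
tool_rot: [0.992, -0.128, -0.006, -0.003]
ft_force: [-0.7, 0.1, -2.1]
grip_width: 0.0637
```

Request:
jog_arm(jaw=[1,1,1,1,1,1,1,1], linear=[[0,0,0],[0,0,0],[0,0,0],[0,0,0],[0,0,0],[0,0,0],[0,0,0],[0,0,0]], delta_rot=[[0,0,0],[0,0,0],[0,0,0],[0,0,0],[0,0,0],[0,0,0],[0,0,0],[0,0,0]])

```text
clock: 5.58
eef_pos: [0.6159, -0.2438, 0.2264]
tool_rot: [0.991, -0.13, -0.004, -0.002]
ft_force: [0.9, -1.2, -1.9]
grip_width: 0.0637
```

```bash
cat > rack.py <<'E'
from workcell import bot
from h import *
import sys
from scipy.optimize import least_squares
n=sys.argv[1]
c=bot.calibration("wrist");p,d=bot.camera("wrist");cv2.imwrite(f"pics/{n}.png",p[:,:,::-1])
np.save(f"pics/{n}.npy",d);np.save(f"pics/{n}c.npy",c,allow_pickle=True)
p=p.astype(int); P=cloud(c,d)
u,v=np.mgrid[:400,:640][::-1]; W0=plane(c,u,v,.004)
near=np.hypot(W0[...,0]-.646,W0[...,1]+.151)<.065
m=(near&((p[:,:,2]-p[:,:,0])>-2)&(p.sum(2)>150)).astype(np.uint8)
m=cv2.morphologyEx(m,cv2.MORPH_CLOSE,np.ones((5,5),np.uint8))
m=cv2.morphologyEx(m,cv2.MORPH_OPEN,np.ones((7,7),np.uint8))
cs,_=cv2.findContours(m,cv2.RETR_EXTERNAL,cv2.CHAIN_APPROX_NONE); k=max(cs,key=cv2.contourArea)[:,0,:]
W=plane(c,k[:,0],k[:,1],.004)
f=least_squares(lambda q:np.hypot(W[:,0]-q[0],W[:,1]-q[1])-.054,[.648,-.152],loss='soft_l1',f_scale=.0007);print('base',f.x.round(4),np.median(abs(f.fun)).round(5))
cv2.drawContours(p8:=cv2.imread(f"pics/{n}.png"),[k[:,None]],-1,(0,0,255),1); cv2.imwrite(f"pics/{n}k.png",p8)
Z=P[...,2]
for z0,z1 in [(.015,.045),(.045,.075)]:
    B=top(P,f.x,.055,z0,z1); a=np.degrees(np.arctan2(B[:,1]-f.x[1],B[:,0]-f.x[0])); r=np.hypot(B[:,1]-f.x[1],B[:,0]-f.x[0])
    for lo in (-15,75,165,255):
        s=((a-lo)%360)<90; s&=r>.03
        if s.sum()>5: print(z0,lo,s.sum(),np.median(a[s]).round(1),np.median(r[s]).round(4))
E
python3 rack.py w4; python3 -c "
from workcell import bot
from h import *
go(bot,.646,-.151,.2,-15)"
```

```text
base [ 0.6463 -0.1505] 0.00185
0.015 -15 59 28.5 0.0353
0.015 75 55 122.9 0.0355
0.015 165 16 -144.2 0.037
0.015 255 25 -64.4 0.0367
0.045 -15 81 28.0 0.0354
0.045 75 80 123.3 0.0355
0.045 165 20 -144.8 0.0365
0.045 255 28 -64.7 0.0368
t 5.63 lin [ 0.0052 -0.0972  0.0266] rot [-0.2   0.49  0.02] force [ 0.41  0.62 -1.31] w 0.0636 pos [ 0.616  -0.2437  0.2263]
```

View pics/w4k.png

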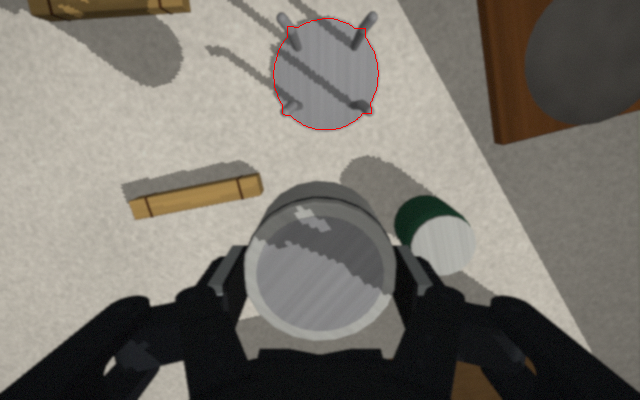

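```bash
cat > rk2.py <<'E'
from h import *
import sys
from scipy.optimize import least_squares
for n in sys.argv[1:]:
    c=np.load(f"pics/{n}c.npy",allow_pickle=True).item(); d=np.load(f"pics/{n}.npy"); p=cv2.imread(f"pics/{n}.png").astype(int)
    P=cloud(c,d)
    B=top(P,(.6463,-.1505),.05,.014,.076); B=B[np.hypot(B[:,0]-.6463,B[:,1]+.1505)>.03]
    def res(q):
        a=q[2]+np.radians([45,135,225,315]); X=q[0]+.039*np.cos(a);Y=q[1]+.039*np.sin(a)
        return np.hypot(B[:,:1]-X,B[:,1:2]-Y).min(1)-.004
    f=least_squares(res,[.6463,-.1505,np.radians(-15)],loss='soft_l1',f_scale=.001)
    print(n,'bars',f.x[:2].round(4),np.degrees(f.x[2]).round(2),np.median(abs(f.fun)).round(5),len(B))
    v,u=np.mgrid[:400,:640]; W0=plane(c,u,v,.004)
    near=np.hypot(W0[...,0]-.646,W0[...,1]+.151)<.065
    m=(near&((p[:,:,0]-p[:,:,2])>-2)&(p.sum(2)>150)).astype(np.uint8)
    m=cv2.morphologyEx(m,cv2.MORPH_CLOSE,np.ones((5,5),np.uint8)); m=cv2.morphologyEx(m,cv2.MORPH_OPEN,np.ones((7,7),np.uint8))
    k=max(cv2.findContours(m,cv2.RETR_EXTERNAL,cv2.CHAIN_APPROX_NONE)[0],key=cv2.contourArea)[:,0,:]
    W=plane(c,k[:,0],k[:,1],.004)
    g=least_squares(lambda q:np.hypot(W[:,0]-q[0],W[:,1]-q[1])-q[2],[.648,-.152,.054],loss='cauchy',f_scale=.0005)
    print('  base',g.x.round(4),np.median(abs(g.fun)).round(5))
E
python3 - <<'E'
import numpy as np,os
os.chdir('.')
np.save("pics/w2c.npy",np.load("pics/c2.npy",allow_pickle=True),allow_pickle=True)
E
python3 rk2.py w2 w4
```

```text
w2 bars [ 0.6462 -0.1509] -14.59 6e-05 200
  base [ 0.6463 -0.1507  0.052 ] 0.00036
w4 bars [ 0.6463 -0.1508] -14.56 6e-05 376
  base [ 0.6463 -0.1506  0.0522] 0.00034
```

```bash
cat > held.py <<'E'
from workcell import bot
from h import *
import sys
# held tin top: points of a disc at given z window around TCP
n=sys.argv[1] if len(sys.argv)>1 else None
o=bot.get_obs(); c=bot.calibration("wrist"); p,d=bot.camera("wrist")
if n: cv2.imwrite(f"pics/{n}.png",p[:,:,::-1])
P=cloud(c,d); z=o['eef_pos'][2]; t=o['eef_pos']
Q=top(P,t,.036,z-.008,z+.012); Q=Q[np.hypot(Q[:,0]-t[0],Q[:,1]-t[1])<.036]
h=np.median(Q[:,2]); Q=Q[abs(Q[:,2]-h)<.006]
r=R.from_quat(o['tool_rot'])
# silhouette circle
cc,rad=circ(Q)
A=np.c_[Q[:,:2],np.ones(len(Q))]; k=np.linalg.lstsq(A,Q[:,2],rcond=None)[0]
print('top z-tcp',h-z,'circ',cc.round(4),round(float(rad),4),'mid',((Q.min(0)+Q.max(0))/2).round(4),'tcp',t.round(4),'tilt',k[:2].round(4), 'off tool',r.inv().apply([*(cc-t[:2]),0]).round(4))
E
python3 held.py; python3 -c "
from workcell import bot
from h import *
go(bot,.6463,-.1508,.2,-14.6)"
```

```text
top z-tcp 0.001341197889255713 circ [ 0.6161 -0.2432] 0.0359 mid [ 0.6176 -0.2444  0.2276] tcp [ 0.616  -0.2437  0.2263] tilt [-0.0114 -0.0071] off tool [-0.     -0.0005  0.    ]
t 5.68 lin [ 0.0055 -0.0974  0.0265] rot [-0.2   0.49 -0.37] force [-0.46  0.66 -1.61] w 0.0638 pos [ 0.6161 -0.2436  0.2262]
```

Request:
jog_arm(jaw=[1,1,1,1,1,1,1,1], linear=[[0.001,-0.015,0],[0.002,-0.035,0],[0.003,-0.055,0],[0.004,-0.075,0.0],[0.005,-0.09,0.01],[0.0055,-0.0975,0.02],[0.0055,-0.0975,0.026],[0.0055,-0.0975,0.026]], delta_rot=[[-0.2,0.5,-0.4],[-0.2,0.5,-0.4],[-0.2,0.5,-0.4],[-0.2,0.5,-0.4],[-0.2,0.5,-0.4],[-0.2,0.5,-0.4],[-0.2,0.5,-0.4],[-0.2,0.5,-0.4]])

```text
clock: 6.35
eef_pos: [0.6449, -0.15, 0.1972]
tool_rot: [0.992, -0.126, -0.003, 0.0]
ft_force: [-0.4, -0.9, -2.8]
grip_width: 0.0634
```

Request:
jog_arm(jaw=[1,1,1,1,1,1,1,1], linear=[[0,0,0.01],[0,0,0.02],[0,0,0.03],[0,0,0.04],[0,0,0.05],[0,0,0.05],[0,0,0.05],[0,0,0.05]], delta_rot=[[0,0,0],[0,0,0],[0,0,0],[0,0,0],[0,0,0],[0,0,0],[0,0,0],[0,0,0]])

```text
clock: 7.02
eef_pos: [0.6466, -0.1508, 0.1507]
tool_rot: [0.992, -0.127, 0.0, 0.0]
ft_force: [0.0, 0.7, -1.6]
grip_width: 0.0635
```

```bash
python3 held.py w5;python3 rack.py w6 | head -1; python3 rk2.py w6; python3 -c "
from workcell import bot
from h import *
go(bot,.6463,-.1508,.0425,-14.6)"
```

```text
top z-tcp 0.001309732914680256 circ [ 0.6469 -0.1498] 0.0358 mid [ 0.6482 -0.1514  0.152 ] tcp [ 0.6466 -0.1508  0.1507] tilt [-0.0054 -0.0119] off tool [-0.     -0.0011  0.    ]
base [ 0.6459 -0.1523] 0.00189
w6 bars [ 0.6463 -0.1507] -14.56 7e-05 372
  base [ 0.6463 -0.15    0.0522] 0.00051
t 7.12 lin [-0.0008  0.0002  0.1088] rot [-0.   -0.1   0.04] force [-0.31  0.21 -1.95] w 0.0638 pos [ 0.647  -0.1508  0.1513]
```

View pics/w5.png

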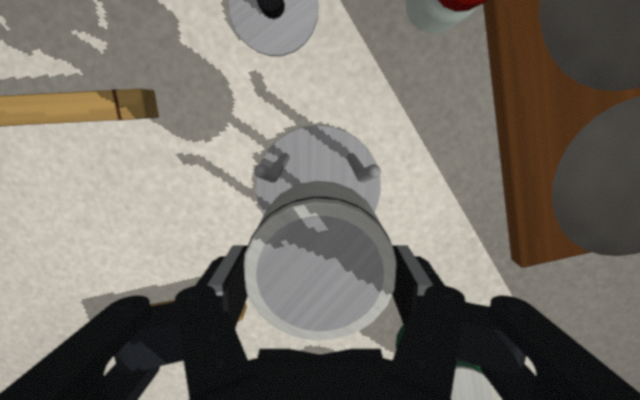

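Request:
jog_arm(jaw=[1,1,1,1,1,1,1,1], linear=[[-0.0005,0,0.01],[-0.0005,0,0.02],[-0.0005,0,0.03],[-0.0005,0,0.04],[-0.0005,0,0.05],[-0.0005,0,0.06],[-0.0005,0,0.07],[-0.0005,0,0.075]], delta_rot=[[0,0,0],[0,0,0],[0,0,0],[0,0,0],[0,0,0],[0,0,0],[0,0,0],[0,0,0]])

```text
clock: 7.78
eef_pos: [0.6449, -0.1503, 0.073]
tool_rot: [0.992, -0.127, -0.001, -0.0]
ft_force: [-0.6, 0.7, -1.7]
grip_width: 0.0637
```

```bash
python3 -c "
from workcell import bot
from h import *
go(bot,.6463,-.1508,.0435,-14.6)"
```

```text
t 7.78 lin [0.0015 0.0001 0.0295] rot [0.   0.16 0.03] force [-0.58  0.72 -1.72] w 0.0637 pos [ 0.6449 -0.1503  0.073 ]
```

Request:
jog_arm(jaw=[1,1,1,1,1,1,1,1], linear=[[0.0005,0,0],[0.0005,0,0.005],[0.0005,0,0.01],[0.0005,0,0.015],[0.0005,0,0.02],[0.0005,0,0.025],[0.0005,0,0.028],[0.0005,0,0.028]], delta_rot=[[0,0,0],[0,0,0],[0,0,0],[0,0,0],[0,0,0],[0,0,0],[0,0,0],[0,0,0]])

```text
clock: 8.45
eef_pos: [0.6457, -0.1505, 0.0463]
tool_rot: [0.992, -0.127, -0.001, -0.0]
ft_force: [-0.9, 0.4, -1.6]
grip_width: 0.0638
```

```bash
python3 -c "
from workcell import bot
from h import *
go(bot,.6463,-.1508,.0435,-14.6)"; python3 held.py w7
```

```text
t 8.45 lin [0.0007 0.0001 0.0028] rot [0.   0.11 0.03] force [-0.88  0.41 -1.63] w 0.0638 pos [ 0.6457 -0.1505  0.0463]
top z-tcp 0.0013139669725454606 circ [ 0.6457 -0.1505] 0.036 mid [ 0.647  -0.151   0.0476] tcp [ 0.6457 -0.1505  0.0463] tilt [-0.0074 -0.013 ] off tool [ 0.  0. -0.]
```

Lower 3.5 mm and release gently.

Request:
jog_arm(jaw=[1,1,1,1,1,1,1,1], linear=[[0.0003,0,0.001],[0.0003,0,0.002],[0.0003,0,0.003],[0.0003,0,0.0036],[0.0003,0,0.0036],[0.0003,0,0.0036],[0.0003,0,0.0036],[0.0003,0,0.0036]], delta_rot=[[0,0,0],[0,0,0],[0,0,0],[0,0,0],[0,0,0],[0,0,0],[0,0,0],[0,0,0]])

```text
clock: 9.17
eef_pos: [0.6467, -0.1507, 0.0439]
tool_rot: [0.992, -0.127, 0.0, -0.0]
ft_force: [0.4, -0.6, -2.0]
grip_width: 0.064
```

Request:
jog_arm(jaw=[0.1,0,0,0,0,0,0,0], linear=[[0,0,0],[0,0,0],[0,0,0],[0,0,0],[0,0,0],[0,0,0],[0,0,0],[0,0,0]], delta_rot=[[0,0,0],[0,0,0],[0,0,0],[0,0,0],[0,0,0],[0,0,0],[0,0,0],[0,0,0]])

```text
clock: 9.83
eef_pos: [0.6467, -0.1507, 0.0438]
tool_rot: [0.992, -0.127, 0.0, -0.0]
ft_force: [-0.6, -0.2, 0.5]
grip_width: 0.0855
```

Request:
jog_arm(jaw=[0,0,0,0,0,0,0,0], linear=[[0,0,-0.02],[0,0,-0.05],[0,0,-0.08],[0,0,-0.11],[0,0,-0.14],[0,0,-0.17],[0,0,-0.19],[0,0,-0.19]], delta_rot=[[0,0,0],[0,0,0],[0,0,0],[0,0,0],[0,0,0],[0,0,0],[0,0,0],[0,0,0]])

```text
clock: 10.5
eef_pos: [0.6491, -0.1513, 0.2404]
tool_rot: [0.992, -0.127, 0.005, 0.001]
ft_force: [0.4, 0.3, 0.2]
grip_width: 0.0855
```

```bash
cat > chk.py <<'E'
from workcell import bot
from h import *
import sys
n,zt=sys.argv[1],float(sys.argv[2])
c=bot.calibration("wrist");p,d=bot.camera("wrist");cv2.imwrite(f"pics/{n}.png",p[:,:,::-1]); P=cloud(c,d)
Q=top(P,(.6463,-.1508),.0345,zt-.006,zt+.004)
A=np.c_[Q[:,:2],np.ones(len(Q))]; k=np.linalg.lstsq(A,Q[:,2],rcond=None)[0]
print(len(Q),circ(Q),'mid',((Q.min(0)+Q.max(0))/2).round(4),'medz',np.median(Q[:,2]).round(4),'tilt',k[:2].round(3))
E
python3 chk.py w8 .044; python3 -c "
from workcell import bot
from h import *
go(bot,.6055,-.3517,.15,-14.6)"
```

```text
3296 (array([ 0.64776766, -0.15162671]), 0.03328034281730652) mid [ 0.6477 -0.1514  0.0424] medz 0.0442 tilt [-0.003 -0.008]
t 10.55 lin [0.0084 0.2049 0.0875] rot [-0.01 -0.4   0.03] force [ 0.18 -0.67 -0.42] w 0.0853 pos [ 0.6483 -0.1511  0.2375]
```

View pics/w8.png

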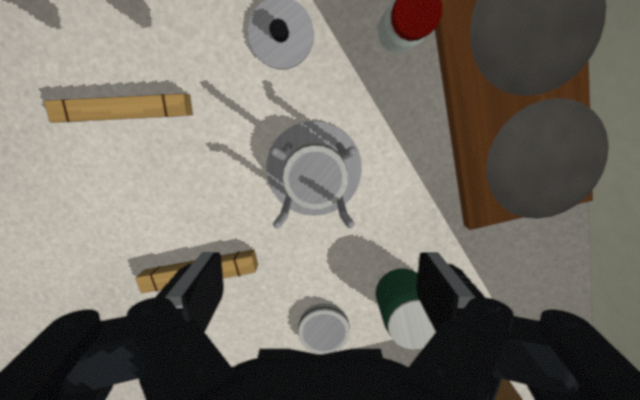

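```bash
python3 -c "
from workcell import bot
from h import *
go(bot,.6055,-.3517,.13,-40)"
```

```text
t 10.55 lin [0.0083 0.2049 0.1075] rot [-0.1  -0.39 25.43] force [ 0.18 -0.67 -0.42] w 0.0853 pos [ 0.6483 -0.1511  0.2375]
```

Request:
jog_arm(jaw=[0,0,0,0,0,0,0,0], linear=[[0.008,0.035,0],[0.008,0.075,0],[0.008,0.115,0.02],[0.008,0.15,0.05],[0.008,0.18,0.08],[0.008,0.205,0.108],[0.008,0.205,0.108],[0.008,0.205,0.108]], delta_rot=[[0,0,6],[0,0,12],[0,0,18],[0,0,25.4],[0,0,25.4],[0,0,25.4],[0,0,25.4],[0,0,25.4]])

```text
clock: 11.22
eef_pos: [0.5991, -0.3517, 0.1201]
tool_rot: [0.939, -0.343, -0.005, -0.001]
ft_force: [0.4, 0.6, 1.0]
grip_width: 0.0853
```

Run:
```python
from workcell import bot
from h import *
c=bot.calibration("wrist");p,d=bot.camera("wrist");cv2.imwrite("pics/w9.png",p[:,:,::-1])
P=cloud(c,d); Q=top(P,(.6055,-.3517),.05,.010,.025); print(len(Q),circ(Q),((Q.min(0)+Q.max(0))/2).round(4))
go(bot,.6055,-.3517,.016,-40)
```

```text
6138 (array([ 0.60614902, -0.35191411]), 0.033241141587495804) [ 0.6065 -0.3517  0.0143]
t 11.27 lin [ 0.0043 -0.0023  0.107 ] rot [ 0.02  0.3  -0.06] force [-0.31  0.99 -0.05] w 0.0853 pos [ 0.6012 -0.351   0.123 ]
```

View pics/w9.png

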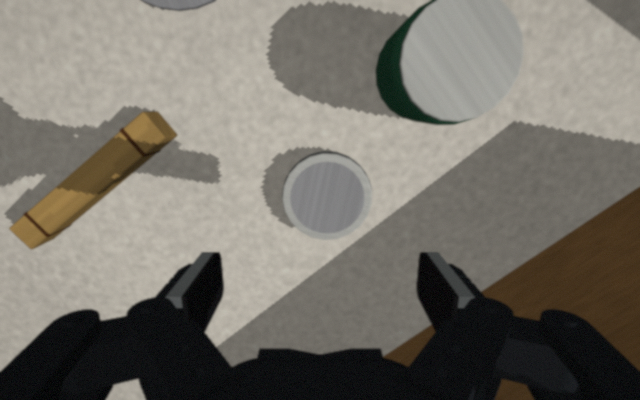

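Request:
jog_arm(jaw=[0,0,0,0,0,0,0,0], linear=[[0.001,0,0.015],[0.001,0,0.03],[0.001,0,0.045],[0.001,0,0.06],[0.001,0,0.065],[0.001,0,0.065],[0.001,0,0.065],[0.001,0,0.065]], delta_rot=[[0,0,0],[0,0,0],[0,0,0],[0,0,0],[0,0,0],[0,0,0],[0,0,0],[0,0,0]])

```text
clock: 11.93
eef_pos: [0.605, -0.3517, 0.0628]
tool_rot: [0.94, -0.341, 0.002, 0.0]
ft_force: [-0.7, 0.1, -0.6]
grip_width: 0.0854
```

Run:
```python
from workcell import bot
from h import *
c=bot.calibration("wrist");p,d=bot.camera("wrist")
P=cloud(c,d); Q=top(P,(.6055,-.3517),.05,.010,.025); print(len(Q),circ(Q),((Q.min(0)+Q.max(0))/2).round(4))
go(bot,.606,-.3518,.016,-40)
```

```text
10032 (array([ 0.60624695, -0.35173115]), 0.033275920897722244) [ 0.6064 -0.3517  0.0143]
t 11.98 lin [ 0.0006 -0.0008  0.0468] rot [-0.04 -0.18  0.07] force [-0.15 -0.28  0.13] w 0.0848 pos [ 0.6049 -0.3519  0.0628]
```

Request:
jog_arm(jaw=[0,0,0,0,0,0,0,0], linear=[[0.0005,-0.001,0.01],[0.0005,-0.001,0.02],[0.0005,-0.001,0.03],[0.0005,-0.001,0.04],[0.0005,-0.001,0.046],[0.0005,-0.001,0.046],[0.0005,-0.001,0.046],[0.0005,-0.001,0.046]], delta_rot=[[0,0,0],[0,0,0],[0,0,0],[0,0,0],[0,0,0],[0,0,0],[0,0,0],[0,0,0]])

```text
clock: 12.65
eef_pos: [0.6049, -0.3515, 0.015]
tool_rot: [0.94, -0.342, 0.0, 0.0]
ft_force: [0.1, -1.3, 0.4]
grip_width: 0.0852
```

Request:
jog_arm(jaw=[1,1,1,1,1,1,1,1], linear=[[0,0,0],[0,0,0],[0,0,0],[0,0,0],[0,0,0],[0,0,0],[0,0,0],[0,0,0]], delta_rot=[[0,0,0],[0,0,0],[0,0,0],[0,0,0],[0,0,0],[0,0,0],[0,0,0],[0,0,0]])

```text
clock: 13.32
eef_pos: [0.6056, -0.3519, 0.0163]
tool_rot: [0.94, -0.342, 0.001, 0.0]
ft_force: [0.4, -0.0, 5.3]
grip_width: 0.0637
```

Run:
```python
from workcell import bot
from h import *
go(bot,.606,-.3518,.016,-40)
```

```text
t 13.32 lin [ 0.0002 -0.0003  0.0003] rot [-0.03 -0.16  0.03] force [ 0.44 -0.01  5.25] w 0.0637 pos [ 0.6056 -0.3519  0.0163]
```

Lift, with rotation on the way.

Request:
jog_arm(jaw=[1,1,1,1,1,1,1,1], linear=[[0,0,-0.01],[0,0,-0.03],[0,0,-0.06],[0,0,-0.09],[0,0,-0.12],[0,0,-0.15],[0,0,-0.15],[0,0,-0.15]], delta_rot=[[0,0,0],[0,0,0],[0,0,0],[0,0,-6],[0,0,-12],[0,0,-18],[0,0,-25.4],[0,0,-25.4]])

```text
clock: 13.98
eef_pos: [0.6058, -0.352, 0.1682]
tool_rot: [0.992, -0.126, 0.002, 0.001]
ft_force: [-0.7, -0.6, -0.4]
grip_width: 0.0634
```

Run:
```python
from workcell import bot
from h import *
go(bot,.6463,-.1508,.15,-14.6)
```

```text
t 13.98 lin [-0.011  -0.205   0.0178] rot [ 0.08 -0.29  0.16] force [-0.71 -0.6  -0.43] w 0.0634 pos [ 0.6058 -0.352   0.1682]
```

Request:
jog_arm(jaw=[1,1,1,1,1,1,1,1], linear=[[-0.001,-0.02,0],[-0.003,-0.055,0],[-0.005,-0.09,0],[-0.007,-0.125,0.0],[-0.009,-0.16,0.0],[-0.0105,-0.19,0.0],[-0.011,-0.205,0.01],[-0.011,-0.205,0.018]], delta_rot=[[0,0,0],[0,0,0],[0,0,0],[0,0,0],[0,0,0],[0,0,0],[0,0,0],[0,0,0]])

```text
clock: 14.65
eef_pos: [0.6455, -0.1461, 0.145]
tool_rot: [0.992, -0.125, -0.001, -0.001]
ft_force: [-0.7, 0.5, -1.0]
grip_width: 0.0636
```

Request:
jog_arm(jaw=[1,1,1,1,1,1,1,1], linear=[[0,0,0],[0,0,0],[0,0,0],[0,0,0],[0,0,0],[0,0,0],[0,0,0],[0,0,0]], delta_rot=[[0,0,0],[0,0,0],[0,0,0],[0,0,0],[0,0,0],[0,0,0],[0,0,0],[0,0,0]])

```text
clock: 15.32
eef_pos: [0.6456, -0.1505, 0.1471]
tool_rot: [0.992, -0.127, 0.0, -0.0]
ft_force: [-0.4, 0.7, -0.6]
grip_width: 0.0635
```

```bash
python3 held.py w10
python3 - <<'E'
from workcell import bot
from h import *
go(bot,.6463,-.1508,.0605,-14.6)
E
```

```text
top z-tcp -0.0001873903685182532 circ [ 0.6459 -0.1493] 0.0357 mid [ 0.6471 -0.1508  0.1469] tcp [ 0.6456 -0.1505  0.1471] tilt [-0.0048 -0.0137] off tool [-0.     -0.0012  0.    ]
t 15.37 lin [0.0007 0.0002 0.0865] rot [-0.   -0.02  0.01] force [ 0.58  0.15 -0.74] w 0.063 pos [ 0.6456 -0.1504  0.147 ]
```

View pics/w10.png

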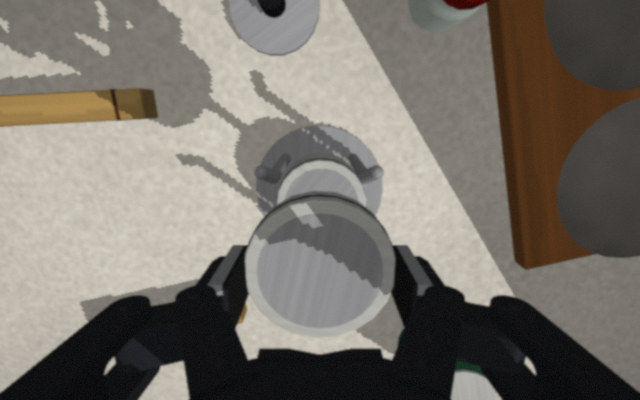

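Request:
jog_arm(jaw=[1,1,1,1,1,1,1,1], linear=[[0.0007,0,0.012],[0.0007,0,0.024],[0.0007,0,0.036],[0.0007,0,0.048],[0.0007,0,0.06],[0.0007,0,0.07],[0.0007,0,0.078],[0.0007,0,0.08]], delta_rot=[[0,0,0],[0,0,0],[0,0,0],[0,0,0],[0,0,0],[0,0,0],[0,0,0],[0,0,0]])

```text
clock: 16.03
eef_pos: [0.6453, -0.1501, 0.065]
tool_rot: [0.992, -0.127, -0.001, -0.0]
ft_force: [0.4, -0.3, -1.5]
grip_width: 0.0633
```

Run:
```python
from workcell import bot
from h import *
go(bot,.6463,-.1508,.0605,-14.6)
```

```text
t 16.03 lin [0.0012 0.0005 0.0045] rot [0.   0.16 0.04] force [ 0.37 -0.33 -1.52] w 0.0633 pos [ 0.6453 -0.1501  0.065 ]
```

Request:
jog_arm(jaw=[1,1,1,1,1,1,1,1], linear=[[0.0003,0.0003,0],[0.0003,0.0003,0.002],[0.0003,0.0003,0.004],[0.0003,0.0003,0.005],[0.0003,0.0003,0.006],[0.0003,0.0003,0.006],[0.0003,0.0003,0.006],[0.0003,0.0003,0.006]], delta_rot=[[0,0,0],[0,0,0],[0,0,0],[0,0,0],[0,0,0],[0,0,0],[0,0,0],[0,0,0]])

```text
clock: 16.7
eef_pos: [0.6466, -0.1507, 0.061]
tool_rot: [0.992, -0.127, 0.0, 0.0]
ft_force: [0.8, 1.0, -1.6]
grip_width: 0.0636
```

Run:
```python
from workcell import bot
from h import *
go(bot,.6463,-.1508,.0605,-14.6)
```

```text
t 16.7 lin [-0.0002  0.0002  0.0005] rot [-0.   -0.02  0.04] force [ 0.81  1.   -1.65] w 0.0636 pos [ 0.6466 -0.1507  0.061 ]
```

Request:
jog_arm(jaw=[1,1,1,0.1,0,0,0,0], linear=[[0,0,0.0008],[0,0,0.0008],[0,0,0.0008],[0,0,0.0008],[0,0,0.0008],[0,0,0.0008],[0,0,0.0008],[0,0,0.0008]], delta_rot=[[0,0,0],[0,0,0],[0,0,0],[0,0,0],[0,0,0],[0,0,0],[0,0,0],[0,0,0]])

```text
clock: 17.37
eef_pos: [0.6464, -0.1507, 0.0599]
tool_rot: [0.992, -0.127, -0.0, -0.0]
ft_force: [0.2, 0.3, 0.1]
grip_width: 0.0854
```

Request:
jog_arm(jaw=[0,0,0,0,0,0,0,0], linear=[[0,0,0],[0,0,0],[0,0,-0.02],[0,0,-0.05],[0,0,-0.09],[0,0,-0.13],[0,0,-0.13],[0,0,-0.13]], delta_rot=[[0,0,0],[0,0,0],[0,0,0],[0,0,0],[0,0,0],[0,0,0],[0,0,0],[0,0,0]])

```text
clock: 18.03
eef_pos: [0.6487, -0.1512, 0.1944]
tool_rot: [0.992, -0.127, 0.004, 0.0]
ft_force: [-0.3, 0.4, -0.4]
grip_width: 0.0858
```

```bash
python3 chk.py w11 .06
python3 - <<'E'
from workcell import bot
from h import *
c=bot.calibration("wrist");p,d=bot.camera("wrist"); P=cloud(c,d)
for r,a,b in((.05,.0055,.013),(.03,.022,.05)):
    Q=top(P,(.649,-.0085),r,a,b); print(len(Q),circ(Q),Q.mean(0).round(4))
go(bot,.649,-.008,.13,-14.6)
E
```

```text
4884 (array([ 0.64758861, -0.15113971]), 0.03326169773936272) mid [ 0.6478 -0.151   0.0583] medz 0.0602 tilt [-0.002 -0.01 ]
3514 (array([ 0.64974582, -0.00889189]), 0.03293059393763542) [ 0.6483 -0.0153  0.0078]
474 (array([ 0.64904475, -0.011723  ]), 0.00823436863720417) [ 0.6499 -0.0094  0.0292]
t 18.13 lin [-0.0331 -0.1388  0.0597] rot [-0.    0.03  0.03] force [-0.25  0.89 -0.76] w 0.0851 pos [ 0.6462 -0.1506  0.1897]
```

View pics/w11.png

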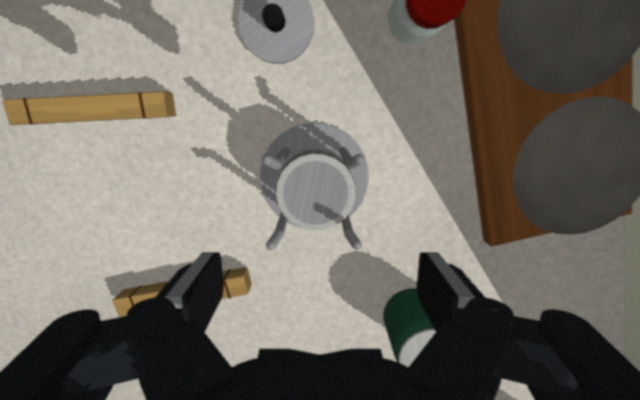

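Request:
jog_arm(jaw=[0,0,0,0,0.3,0.3,0.3,0.3], linear=[[-0.005,-0.02,0],[-0.012,-0.055,0],[-0.02,-0.09,0],[-0.03,-0.125,0.02],[-0.033,-0.1388,0.05],[-0.033,-0.1388,0.06],[-0.033,-0.1388,0.06],[-0.033,-0.1388,0.06]], delta_rot=[[0,0,0],[0,0,0],[0,0,0],[0,0,0],[0,0,0],[0,0,0],[0,0,0],[0,0,0]])

```text
clock: 18.8
eef_pos: [0.6481, -0.0087, 0.1281]
tool_rot: [0.992, -0.127, -0.002, 0.001]
ft_force: [0.2, 0.1, 0.3]
grip_width: 0.0595
```

```bash
cat > plate.py <<'E'
from workcell import bot
from h import *
import sys
from scipy.optimize import least_squares
g=(float(sys.argv[2]),float(sys.argv[3]))
o=bot.get_obs();c=bot.calibration("wrist");p,d=bot.camera("wrist"); P=cloud(c,d);cv2.imwrite(f"pics/{sys.argv[1]}.png",p[:,:,::-1])
Q=top(P,g,.045,.0055,.011); print('disc',len(Q),circ(Q),((Q.min(0)+Q.max(0))/2).round(4))
Q=top(P,g,.03,.026,.04); print('knobtop',len(Q),circ(Q),Q.mean(0).round(4))
Q=top(P,g,.03,.012,.027)
f=least_squares(lambda q:np.hypot(Q[:,0]-q[0],Q[:,1]-q[1])-.009,g,loss='soft_l1',f_scale=.001); print('knobside',len(Q),f.x.round(4))
E
python3 plate.py w12 .6495 -.009;  python3 - <<'E'
from workcell import bot
from h import *
go(bot,.6495,-.009,.027,-14.6)
E
```

```text
disc 4778 (array([ 0.64953005, -0.00825159]), 0.033019356429576874) [ 0.6497 -0.0082  0.0081]
knobtop 463 (array([ 0.64952666, -0.00798425]), 0.008934779092669487) [ 0.6498 -0.0076  0.0297]
knobside 113 [ 0.6496 -0.0086]
t 18.85 lin [ 0.0002 -0.0003  0.1027] rot [ 0.04  0.05 -0.04] force [ 0.97 -0.21  0.3 ] w 0.0599 pos [ 0.6493 -0.0092  0.1297]
```

View pics/w12.png

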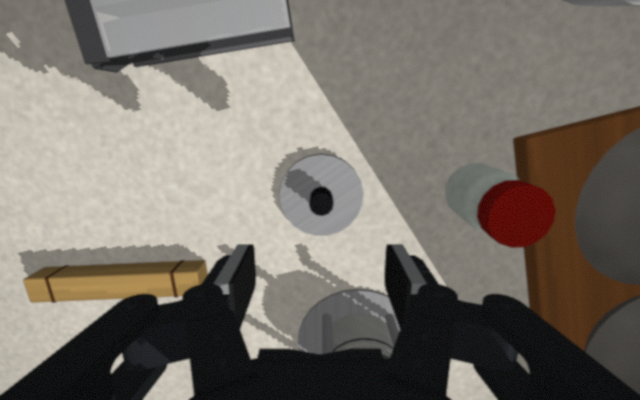

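Request:
jog_arm(jaw=[0.3,0.3,0.3,0.3,0.3,0.3,0.3,0.3], linear=[[0,-0.0008,0.02],[0,-0.0008,0.04],[0,-0.0008,0.06],[0,-0.0008,0.08],[0,-0.0008,0.095],[0,-0.0008,0.102],[0,-0.0008,0.102],[0,-0.0008,0.102]], delta_rot=[[0,0,0],[0,0,0],[0,0,0],[0,0,0],[0,0,0],[0,0,0],[0,0,0],[0,0,0]])

```text
clock: 19.52
eef_pos: [0.6505, -0.0083, 0.0292]
tool_rot: [0.992, -0.127, 0.001, -0.0]
ft_force: [0.3, -0.1, 0.5]
grip_width: 0.0596
```

Request:
jog_arm(jaw=[1,1,1,1,1,1,1,1], linear=[[0,0,0],[0,0,0],[0,0,0],[0,0,0],[0,0,0],[0,0,0],[0,0,0],[0,0,0]], delta_rot=[[0,0,0],[0,0,0],[0,0,0],[0,0,0],[0,0,0],[0,0,0],[0,0,0],[0,0,0]])

```text
clock: 20.18
eef_pos: [0.6506, -0.0073, 0.0295]
tool_rot: [0.992, -0.127, 0.001, -0.0]
ft_force: [-0.3, -0.1, 5.9]
grip_width: 0.0156
```

```bash
python3 - <<'E'
from workcell import bot
from h import *
go(bot,.6496,-.0083,.027,-14.6)
E
```

```text
t 20.18 lin [-0.0007  0.0012  0.0025] rot [-0.03 -0.14  0.04] force [-0.32 -0.09  5.94] w 0.0156 pos [ 0.6506 -0.0073  0.0295]
```

Request:
jog_arm(jaw=[1,1,1,1,1,1,1,1], linear=[[0,0,-0.01],[0,0,-0.03],[0,0,-0.06],[0,0,-0.09],[0,0,-0.12],[0,0,-0.14],[0,0,-0.14],[0,0,-0.14]], delta_rot=[[0,0,0],[0,0,0],[0,0,0],[0,0,0],[0,0,0],[0,0,0],[0,0,0],[0,0,0]])

```text
clock: 20.85
eef_pos: [0.6504, -0.0072, 0.1697]
tool_rot: [0.992, -0.127, 0.002, -0.0]
ft_force: [-0.0, 0.1, -1.7]
grip_width: 0.0154
```

```bash
cat > heldp.py <<'E'
from workcell import bot
from h import *
import sys
o=bot.get_obs();c=bot.calibration("wrist");p,d=bot.camera("wrist"); P=cloud(c,d);cv2.imwrite(f"pics/{sys.argv[1]}.png",p[:,:,::-1])
t=o['eef_pos'];z=t[2]
m=(np.hypot(P[...,0]-t[0],P[...,1]-t[1])<.045)&(P[...,2]>z-.026)&(P[...,2]<z-.016)
Q=P[m]; r=R.from_quat(o['tool_rot']); q=r.inv().apply(Q-t)
k=np.linalg.lstsq(np.c_[q[:,:2],np.ones(len(q))],q[:,2],rcond=None)[0]
print(len(q),'plate top plane (tool)',k.round(4)); cc,ra=circ(q); print('circ tool',cc.round(4),ra,q[:,:2].min(0).round(4),q[:,:2].max(0).round(4))
E
python3 heldp.py w13
python3 - <<'E'
from workcell import bot
from h import *
go(bot,.6463,-.1508,.165,-14.6)
E
```

```text
7492 plate top plane (tool) [ 0.0022 -0.0069  0.0216]
circ tool [0.0011 0.0008] 0.033123329281806946 [-0.0316 -0.0322] [0.034  0.0333]
t 20.9 lin [0.0333 0.1397 0.0027] rot [0.01 0.03 0.04] force [-0.12 -0.09 -1.57] w 0.0156 pos [ 0.6492 -0.0072  0.1677]
```

View pics/w13.png

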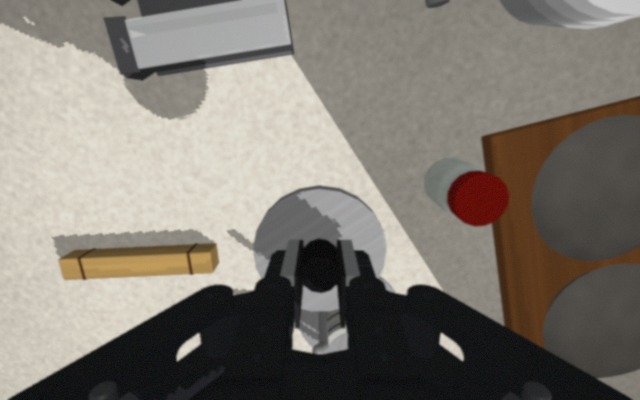

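Request:
jog_arm(jaw=[1,1,1,1,1,1,1,1], linear=[[0.005,0.015,0],[0.01,0.035,0],[0.016,0.06,0],[0.022,0.085,0],[0.028,0.11,0.0],[0.031,0.13,0.0],[0.033,0.1387,0.01],[0.033,0.1387,0.02]], delta_rot=[[0,0,0],[0,0,0],[0,0,0],[0,0,0],[0,0,0],[0,0,0],[0,0,0],[0,0,0]])

```text
clock: 21.57
eef_pos: [0.6458, -0.1527, 0.1458]
tool_rot: [0.992, -0.129, -0.001, 0.0]
ft_force: [-0.4, -0.9, -0.8]
grip_width: 0.0154
```

Request:
jog_arm(jaw=[1,1,1,1,1,1,1,1], linear=[[0,0,0],[0,0,0],[0,0,0],[0,0,0],[0,0,0],[0,0,0],[0,0,0],[0,0,0]], delta_rot=[[0,0,0],[0,0,0],[0,0,0],[0,0,0],[0,0,0],[0,0,0],[0,0,0],[0,0,0]])

```text
clock: 22.23
eef_pos: [0.6469, -0.1496, 0.1484]
tool_rot: [0.992, -0.127, 0.0, 0.0]
ft_force: [1.0, 0.7, -1.6]
grip_width: 0.0152
```

```bash
python3 heldp.py w14
python3 - <<'E'
from workcell import bot
from h import *
go(bot,.6463,-.1508,.09,-14.6)
E
```

```text
7487 plate top plane (tool) [ 0.0016 -0.008   0.0216]
circ tool [0.0012 0.0008] 0.03310111537575722 [-0.0316 -0.0322] [0.0337 0.0333]
t 22.28 lin [-0.0003  0.0012  0.0583] rot [-0.   -0.03  0.05] force [ 0.32 -0.43 -0.8 ] w 0.0152 pos [ 0.6468 -0.1497  0.1483]
```

Request:
jog_arm(jaw=[1,1,1,1,1,1,1,1], linear=[[-0.0013,0.0004,0.005],[-0.0013,0.0004,0.013],[-0.0013,0.0004,0.021],[-0.0013,0.0004,0.029],[-0.0013,0.0004,0.037],[-0.0013,0.0004,0.045],[-0.0013,0.0004,0.05],[-0.0013,0.0004,0.052]], delta_rot=[[0,0,0],[0,0,0],[0,0,0],[0,0,0],[0,0,0],[0,0,0],[0,0,0],[0,0,0]])

```text
clock: 22.95
eef_pos: [0.6445, -0.1497, 0.0943]
tool_rot: [0.992, -0.127, -0.001, -0.0]
ft_force: [-0.6, 0.1, -1.0]
grip_width: 0.0158
```

Request:
jog_arm(jaw=[1,1,1,1,1,1,1,1], linear=[[0,0,0],[0,0,0.001],[0,0,0.002],[0,0,0.003],[0,0,0.004],[0,0,0.004],[0,0,0.004],[0,0,0.004]], delta_rot=[[0,0,0],[0,0,0],[0,0,0],[0,0,0],[0,0,0],[0,0,0],[0,0,0],[0,0,0]])

```text
clock: 23.62
eef_pos: [0.6454, -0.1499, 0.0921]
tool_rot: [0.992, -0.127, 0.0, -0.0]
ft_force: [0.8, -0.3, -0.7]
grip_width: 0.0154
```

```bash
python3 heldp.py w15
python3 - <<'E'
from workcell import bot
from h import *
go(bot,.6463,-.1508,.09,-14.6)
E
```

```text
7703 plate top plane (tool) [ 0.0021 -0.0045  0.0216]
circ tool [ 0.001  -0.0051] 0.03923716023564339 [-0.0317 -0.032 ] [0.0337 0.034 ]
t 23.67 lin [0.0011 0.0006 0.0021] rot [-0.   -0.01  0.04] force [-0.4  -0.65 -1.3 ] w 0.0157 pos [ 0.6454 -0.1499  0.0921]
```

View pics/w15.png

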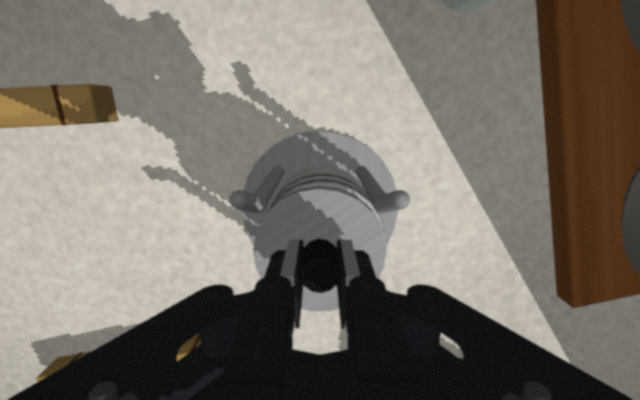

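Plate is between the bars, about 2 mm above the stack. Lower and release.

Request:
jog_arm(jaw=[1,1,1,1,1,1,1,1], linear=[[0,0,0.001],[0,0,0.002],[0,0,0.0028],[0,0,0.0028],[0,0,0.0028],[0,0,0.0028],[0,0,0.0028],[0,0,0.0028]], delta_rot=[[0,0,0],[0,0,0],[0,0,0],[0,0,0],[0,0,0],[0,0,0],[0,0,0],[0,0,0]])

```text
clock: 24.33
eef_pos: [0.6453, -0.1499, 0.0895]
tool_rot: [0.992, -0.127, 0.0, 0.0]
ft_force: [-0.7, 1.0, 3.0]
grip_width: 0.0155
```

Request:
jog_arm(jaw=[0.7,0.6,0.6,0.6,0.6,0.6,0.6,0.6], linear=[[0,0,0],[0,0,0],[0,0,0],[0,0,0],[0,0,0],[0,0,0],[0,0,0],[0,0,0]], delta_rot=[[0,0,0],[0,0,0],[0,0,0],[0,0,0],[0,0,0],[0,0,0],[0,0,0],[0,0,0]])

```text
clock: 25.0
eef_pos: [0.6453, -0.1499, 0.0892]
tool_rot: [0.992, -0.127, 0.0, -0.0]
ft_force: [1.2, 0.4, 0.5]
grip_width: 0.0341
```

Request:
jog_arm(jaw=[0.6,0.6,0.6,0.6,0.6,0.6,0.6,0.6], linear=[[0,0,-0.02],[0,0,-0.05],[0,0,-0.08],[0,0,-0.11],[0,0,-0.14],[0,0,-0.15],[0,0,-0.15],[0,0,-0.15]], delta_rot=[[0,0,0],[0,0,0],[0,0,0],[0,0,0],[0,0,0],[0,0,0],[0,0,0],[0,0,0]])

```text
clock: 25.67
eef_pos: [0.6455, -0.1499, 0.2391]
tool_rot: [0.992, -0.127, 0.0, 0.0]
ft_force: [-0.3, 0.4, -1.1]
grip_width: 0.0345
```

```bash
python3 chk.py w16 .068
python3 - <<'E'
from workcell import bot
from h import *
go(bot,.53,.08,.3,-14.6)
E
```

```text
3434 (array([ 0.64602774, -0.15134394]), 0.03310844302177429) mid [ 0.646  -0.1513  0.067 ] medz 0.0679 tilt [ 0.    -0.005]
t 25.72 lin [-0.169  -0.1935 -0.0621] rot [0.   0.13 0.04] force [ 0.55 -0.03 -0.83] w 0.0344 pos [ 0.6447 -0.1498  0.2375]
```

View pics/w16.png

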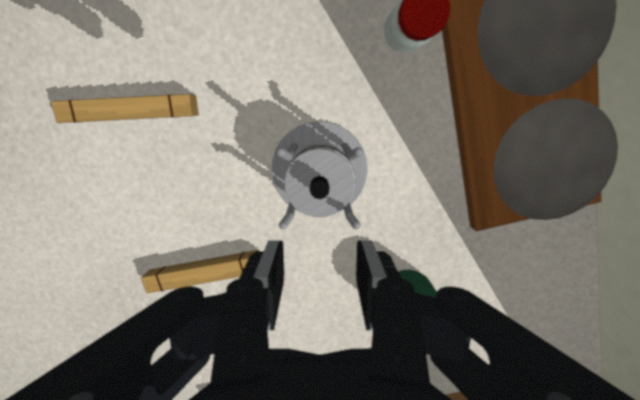

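Request:
jog_arm(jaw=[0,0,0,0,0,0,0,0], linear=[[-0.02,-0.02,-0.03],[-0.05,-0.05,-0.06],[-0.08,-0.08,-0.06],[-0.11,-0.11,-0.06],[-0.14,-0.15,-0.06],[-0.169,-0.1935,-0.06],[-0.169,-0.1935,-0.06],[-0.169,-0.1935,-0.06]], delta_rot=[[0,0,-3],[0,0,-6],[0,0,-8.6],[0,0,-8.6],[0,0,-8.6],[0,0,-8.6],[0,0,-8.6],[0,0,-8.6]])

```text
clock: 26.38
eef_pos: [0.5273, 0.0844, 0.297]
tool_rot: [0.999, -0.049, -0.003, -0.001]
ft_force: [-0.1, -1.2, -0.1]
grip_width: 0.0851
```

Request:
jog_arm(jaw=[0,0,0,0,0,0,0,0], linear=[[0,0,0],[0,0,0],[0,0,0],[0,0,0],[0,0,0],[0,0,0],[0,0,0],[0,0,0]], delta_rot=[[0,0,0],[0,0,0],[0,0,0],[0,0,0],[0,0,0],[0,0,0],[0,0,0],[0,0,0]])

```text
clock: 27.05
eef_pos: [0.5306, 0.0795, 0.2992]
tool_rot: [0.999, -0.052, 0.0, -0.0]
ft_force: [-0.5, -0.2, 0.2]
grip_width: 0.0855
```

Run:
```python
from workcell import bot
from h import *
c=bot.calibration("wrist");p,d=bot.camera("wrist");cv2.imwrite("pics/w17.png",p[:,:,::-1]);np.save("pics/w17.npy",d);np.save("pics/w17c.npy",c,allow_pickle=True)
P=cloud(c,d)
for nm,cc in [("caseA",(.469,-.0345)),("caseB",(.481,-.2305))]:
    Q=top(P,cc,.09,.016,.03); 
    if len(Q): print(nm,len(Q),rect(Q))
for z0,z1 in((.025,.045),(.031,.036),(.036,.042)):
    Q=top(P,(.6,.187),.13,z0,z1); print(z0,len(Q),np.median(Q[:,2]),rect(Q))
go(bot,.53,.08,.3,-6)
```

```text
caseA 1713 (array([ 0.46988354, -0.03512988]), array([139.42903137,  23.45539856]), -11.338249206542969)
0.025 10520 0.032829570501420824 (array([0.60232214, 0.17971332]), array([139.63899231, 130.19525146]), 83.98066711425781)
0.031 9779 0.032845031218971144 (array([0.60294946, 0.18028716]), array([138.18751526, 128.75816345]), 83.79954528808594)
0.036 304 0.0366246666886878 (array([0.54345746, 0.18611671]), array([136.29606628,   9.10788441]), 83.77124786376953)
t 27.1 lin [-0.0006 -0.0003 -0.0008] rot [-0.   -0.01  0.01] force [-0.32  1.1  -0.02] w 0.0853 pos [0.5305 0.0796 0.2992]
```

View pics/w17.png

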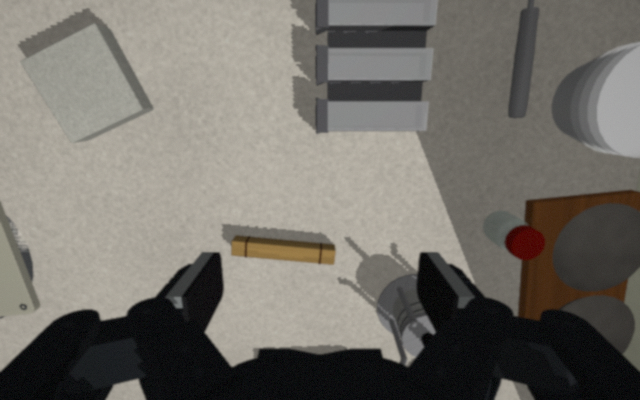

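Run:
```python
from h import *
c=np.load("pics/w17c.npy",allow_pickle=True).item(); P=cloud(c,np.load("pics/w17.npy"))
Q=top(P,(.6,.187),.13,.028,.036)
from scipy.optimize import minimize_scalar
for yaw in (-5.5,-6,-6.2,-6.5):
    a=np.radians(yaw); e=np.array([np.cos(a),np.sin(a)]); n=np.array([-e[1],e[0]])
    s=Q[:,:2]@e; t=Q[:,:2]@n
    # body, excluding flare: x mid range
    mid=(s>np.quantile(s,.25))&(s<np.quantile(s,.95))
    tm=np.sort(t[mid]); g=np.where(np.diff(tm)>.008)[0]; edges=np.split(tm,g+1)
    print(yaw,[(len(k),k.min().round(4),k.max().round(4),((k.min()+k.max())/2).round(4)) for k in edges if len(k)>50],'s',s.min().round(4),s.max().round(4))
a=np.radians(-6.1); e=np.array([np.cos(a),np.sin(a)]); n=np.array([-e[1],e[0]])
# edge-fit of lower roof side: for each strip edges vs s
A=top(P,(.6,.187),.13,.002,.05); S=A[:,:2]@e; T=A[:,:2]@n
s=Q[:,:2]@e;t=Q[:,:2]@n
for lo in np.arange(.535,.655,.01):
    m=(s>=lo)&(s<lo+.01); tm=np.sort(t[m]); 
    if len(tm)<5: continue
    g=np.where(np.diff(tm)>.006)[0]; print(lo.round(3),[(k.min().round(4),k.max().round(4)) for k in np.split(tm,g+1) if len(k)>10])
for lo in np.arange(.5,.67,.006):
    m=(S>=lo)&(S<lo+.006)&(abs(T-np.median(T[(S>.6)]))<.2); print(lo.round(3),m.sum(),A[m,2].max().round(4) if m.sum() else '',end=' | ')
```

```text
-5.5 [(2292, np.float64(0.1701), np.float64(0.2035), np.float64(0.1868)), (2583, np.float64(0.2257), np.float64(0.2595), np.float64(0.2426)), (2150, np.float64(0.2815), np.float64(0.3063), np.float64(0.2939))] s 0.5169 0.6479
-6 [(2292, np.float64(0.1756), np.float64(0.2084), np.float64(0.192)), (2575, np.float64(0.2312), np.float64(0.2645), np.float64(0.2479)), (2158, np.float64(0.2868), np.float64(0.3115), np.float64(0.2991))] s 0.5151 0.6454
-6.2 [(2297, np.float64(0.1776), np.float64(0.2105), np.float64(0.194)), (2576, np.float64(0.2333), np.float64(0.2667), np.float64(0.25)), (2152, np.float64(0.2889), np.float64(0.3137), np.float64(0.3013))] s 0.5144 0.6443
-6.5 [(2295, np.float64(0.1805), np.float64(0.2138), np.float64(0.1972)), (2577, np.float64(0.2362), np.float64(0.27), np.float64(0.2531)), (2153, np.float64(0.292), np.float64(0.317), np.float64(0.3045))] s 0.513 0.6432
0.535 [(np.float64(0.1766), np.float64(0.2093)), (np.float64(0.233), np.float64(0.2654)), (np.float64(0.288), np.float64(0.312))]
0.545 [(np.float64(0.1766), np.float64(0.2093)), (np.float64(0.2323), np.floa
[... 1078 characters left out ...]
(np.float64(0.2881), np.float64(0.3126))]
0.635 [(np.float64(0.1767), np.float64(0.2094)), (np.float64(0.2323), np.float64(0.2654)), (np.float64(0.2882), np.float64(0.3126))]
0.5 7 0.0025 | 0.506 1 0.0028 | 0.512 239 0.0385 | 0.518 624 0.038 | 0.524 576 0.0366 | 0.53 681 0.035 | 0.536 698 0.035 | 0.542 662 0.0349 | 0.548 700 0.0353 | 0.554 685 0.0348 | 0.56 686 0.036 | 0.566 685 0.0352 | 0.572 683 0.0355 | 0.578 689 0.0351 | 0.584 686 0.0356 | 0.59 678 0.035 | 0.596 687 0.0356 | 0.602 685 0.0358 | 0.608 693 0.0354 | 0.614 683 0.0351 | 0.62 682 0.0349 | 0.626 684 0.0351 | 0.632 688 0.0355 | 0.638 687 0.0347 | 0.644 67 0.0336 | 0.65 1 0.0023 | 0.656 3 0.0027 | 0.662 3 0.0029 | 0.668 1 0.0022 |
```

Run:
```python
from workcell import bot
from h import *
print(bot.get_obs()['joint_pos'].round(2))
go(bot,.419,-.025,.15,78.7)
```

```text
[0.15 0.3  0.22 1.49 0.   1.82]
t 27.1 lin [-0.1     0.1157  0.1492] rot [ 0.000e+00 -1.000e-02 -8.469e+01] force [-0.32  1.1  -0.02] w 0.0853 pos [0.5305 0.0796 0.2992]
```

Request:
jog_arm(jaw=[0.3,0.3,0.3,0.3,0.3,0.3,0.3,0.3], linear=[[-0.012,0.015,0.01],[-0.025,0.03,0.03],[-0.04,0.045,0.04],[-0.05,0.06,0.06],[-0.065,0.075,0.08],[-0.08,0.09,0.1],[-0.09,0.105,0.12],[-0.1,0.1157,0.149]], delta_rot=[[0,0,-7],[0,0,-14],[0,0,-21],[0,0,-28],[0,0,-35],[0,0,-42],[0,0,-49],[0,0,-56]])

```text
clock: 27.77
eef_pos: [0.4194, -0.0257, 0.151]
tool_rot: [0.905, 0.425, 0.002, 0.001]
ft_force: [1.1, 0.4, -0.8]
grip_width: 0.0597
```

Run:
```python
from workcell import bot
from h import *
go(bot,.419,-.025,.15,78.7)
```

```text
t 27.77 lin [ 0.0003 -0.0008  0.001 ] rot [  0.24  -0.08 -28.35] force [ 1.12  0.44 -0.76] w 0.0597 pos [ 0.4194 -0.0257  0.151 ]
```

Request:
jog_arm(jaw=[0.3,0.3,0.3,0.3,0.3,0.3,0.3,0.3], linear=[[0,0,0],[0,0,0],[0,0,0],[0,0,0],[0,0,0],[0,0,0],[0,0,0],[0,0,0]], delta_rot=[[0,0,-7],[0,0,-14],[0,0,-21],[0,0,-28.4],[0,0,-28.4],[0,0,-28.4],[0,0,-28.4],[0,0,-28.4]])

```text
clock: 28.43
eef_pos: [0.419, -0.0248, 0.1503]
tool_rot: [0.775, 0.632, 0.0, 0.0]
ft_force: [0.2, 0.4, -0.2]
grip_width: 0.0598
```

```bash
cat > case.py <<'E'
from workcell import bot
from h import *
import sys
g=(float(sys.argv[2]),float(sys.argv[3]))
c=bot.calibration("wrist");p,d=bot.camera("wrist"); P=cloud(c,d);cv2.imwrite(f"pics/{sys.argv[1]}.png",p[:,:,::-1])
Q=top(P,g,.1,.018,.028); cc,s,a=rect(Q); print(len(Q),cc.round(4),s.round(1),round(a,2))
t=np.radians(a); gp=cc-.052*np.array([np.cos(t),np.sin(t)]); print('grasp',gp.round(4),'yaw',a+90); go(bot,*gp,.019,a+90)
E
python3 case.py w18 .4699 -.0351
```

```text
3961 [ 0.4701 -0.0359] [140.9  22.3] -11.63
grasp [ 0.4191 -0.0254] yaw 78.36573028564453
t 28.48 lin [-0.0006  0.0002  0.1313] rot [ 0.01 -0.   -0.01] force [ 0.15 -0.59 -0.36] w 0.0596 pos [ 0.419  -0.0248  0.1503]
```

View pics/w18.png

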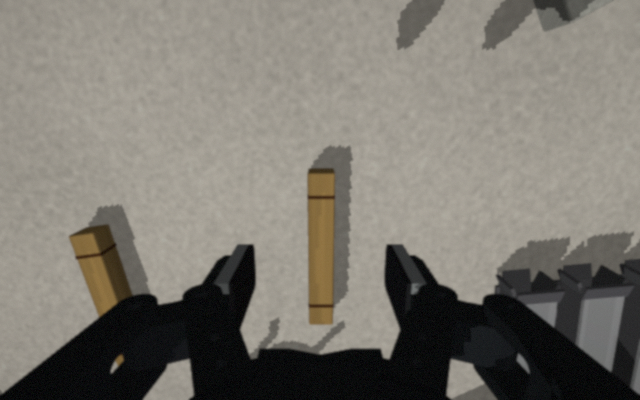

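Request:
jog_arm(jaw=[0.3,0.3,0.3,0.3,0.3,0.3,0.3,0.3], linear=[[-0.0006,0,0.02],[-0.0006,0,0.04],[-0.0006,0,0.06],[-0.0006,0,0.08],[-0.0006,0,0.1],[-0.0006,0,0.12],[-0.0006,0,0.13],[-0.0006,0,0.13]], delta_rot=[[0,0,0],[0,0,0],[0,0,0],[0,0,0],[0,0,0],[0,0,0],[0,0,0],[0,0,0]])

```text
clock: 29.15
eef_pos: [0.4168, -0.0252, 0.0182]
tool_rot: [0.775, 0.632, -0.002, -0.002]
ft_force: [-0.1, -0.4, -0.2]
grip_width: 0.0598
```

Request:
jog_arm(jaw=[0.3,0.3,0.5,0.8,1,1,1,1], linear=[[0,0,0],[0,0,0],[0,0,0],[0,0,0],[0,0,0],[0,0,0],[0,0,0],[0,0,0]], delta_rot=[[0,0,0],[0,0,0],[0,0,0],[0,0,0],[0,0,0],[0,0,0],[0,0,0],[0,0,0]])

```text
clock: 29.82
eef_pos: [0.4197, -0.0254, 0.0212]
tool_rot: [0.775, 0.632, 0.001, 0.001]
ft_force: [-1.1, 1.2, 6.0]
grip_width: 0.0208
```

Run:
```python
from workcell import bot
from h import *
go(bot,.4191,-.0254,.019,78.37)
```

```text
t 29.82 lin [-0.0001 -0.0005  0.0022] rot [ 0.12 -0.03  0.07] force [-1.05  1.25  6.05] w 0.0208 pos [ 0.4197 -0.0254  0.0212]
```

Request:
jog_arm(jaw=[1,1,1,1,1,1,1,1], linear=[[0,0,0],[0,0,-0.01],[0,0,-0.03],[0,0,-0.05],[0,0,-0.07],[0,0,-0.09],[0,0,-0.09],[0,0,-0.09]], delta_rot=[[0,0,0],[0,0,0],[0,0,0],[0,0,0],[0,0,0],[0,0,0],[0,0,0],[0,0,0]])

```text
clock: 30.48
eef_pos: [0.4198, -0.0255, 0.1112]
tool_rot: [0.775, 0.632, 0.001, 0.001]
ft_force: [-0.6, -0.0, -0.6]
grip_width: 0.0204
```

```bash
cat >> h.py <<'E'
def gs(bot,s,n,z,yaw=83.9):
    a=np.radians(-6.1); go(bot,s*np.cos(a)-n*np.sin(a),s*np.sin(a)+n*np.cos(a),z,yaw)
    p=bot.get_obs()['eef_pos']; print('s',(p[0]*np.cos(a)+p[1]*np.sin(a)).round(4),'n',(-p[0]*np.sin(a)+p[1]*np.cos(a)).round(4))
E
python3 - <<'E'
from workcell import bot
from h import *
gs(bot,.37,.305,.1)
E
```

```text
t 30.48 lin [ 0.2796 -0.0772  0.0111] rot [ 0.19 -0.02 -5.47] force [-0.61 -0.01 -0.61] w 0.0204 pos [ 0.4198 -0.0255  0.1112]
s 0.4201 n 0.0193
```

Request:
jog_arm(jaw=[1,1,1,1,1,1,1,1], linear=[[0.02,-0.005,0],[0.055,-0.015,0],[0.09,-0.025,0],[0.13,-0.035,0],[0.17,-0.045,0],[0.21,-0.055,0],[0.25,-0.067,0],[0.2796,-0.0772,0.01]], delta_rot=[[0,0,-1],[0,0,-2],[0,0,-3],[0,0,-4],[0,0,-5],[0,0,-5.5],[0,0,-5.5],[0,0,-5.5]])

```text
clock: 31.15
eef_pos: [0.3994, 0.2675, 0.1003]
tool_rot: [0.743, 0.669, 0.001, -0.0]
ft_force: [0.7, 0.3, -0.3]
grip_width: 0.0204
```

Request:
jog_arm(jaw=[1,1,1,1,1,1,1,1], linear=[[0,0,0],[0,0,0.01],[0,0,0.02],[0,0,0.03],[0,0,0.03],[0,0,0.03],[0,0,0.03],[0,0,0.03]], delta_rot=[[0,0,0],[0,0,0],[0,0,0],[0,0,0],[0,0,0],[0,0,0],[0,0,0],[0,0,0]])

```text
clock: 31.82
eef_pos: [0.3996, 0.2639, 0.0705]
tool_rot: [0.744, 0.669, 0.0, 0.0]
ft_force: [-0.2, 0.1, -0.6]
grip_width: 0.0208
```

```bash
cat > cheld.py <<'E'
from workcell import bot
from h import *
import sys
o=bot.get_obs();c=bot.calibration("wrist");p,d=bot.camera("wrist");P=cloud(c,d);cv2.imwrite(f"pics/{sys.argv[1]}.png",p[:,:,::-1])
n0=float(sys.argv[2])
a=np.radians(-6.1);ca,sa=np.cos(a),np.sin(a); S=P[...,0]*ca+P[...,1]*sa; N=-P[...,0]*sa+P[...,1]*ca; Z=P[...,2]
hs=p[...,:3].astype(int); wood=(hs[...,0]-hs[...,2])>40
t=o['eef_pos']; ts=t[0]*ca+t[1]*sa; tn=-t[0]*sa+t[1]*ca
m=wood&(abs(N-tn)<.03)&(S>ts-.03)&(S<ts+.15)&(Z>t[2]-.025)&(Z<t[2]+.03)
# top face
zt=np.median(Z[m]); print('top z',zt.round(4),'tcp z',t[2].round(4))
for lo in np.arange(ts-.03,ts+.13,.02):
    k=m&(S>=lo)&(S<lo+.02)&(abs(Z-t[2]-.0)<.02)
    if k.sum()>10: print((lo-ts+.01).round(3),k.sum(),'n',((N[k].min()+N[k].max())/2).round(4),'w',(N[k].max()-N[k].min()).round(4),'z',np.median(Z[k]).round(4))
k=m; print('s range',S[k].min().round(4),S[k].max().round(4),'ts',ts.round(4),'tn',tn.round(4))
# roofs
q=(Z>.028)&(Z<.036)&(S>.54)&(S<.64)&~wood
for nc in (.193,.2489,.305):
    k=q&(abs(N-nc)<.022)
    if k.sum()>50: print('roof',nc,N[k].min().round(4),N[k].max().round(4),((N[k].min()+N[k].max())/2).round(4))
E
python3 cheld.py w19 .305;python3 - <<'E'
from workcell import bot
from h import *
gs(bot,.37,.305,.0265)
E
```

```text
top z 0.0711 tcp z 0.0705
-0.02 986 n 0.3039 w 0.0208 z 0.0711
-0.0 1881 n 0.3038 w 0.0205 z 0.0711
0.02 1867 n 0.3038 w 0.0213 z 0.071
0.04 840 n 0.3039 w 0.0211 z 0.071
s range 0.3503 0.4103 ts 0.3693 tn 0.3049
t 31.87 lin [-0.      0.0006  0.0442] rot [ 0.04 -0.03  0.01] force [ 0.9  -0.38  0.35] w 0.0206 pos [0.3997 0.264  0.0707]
s 0.3694 n 0.305
```

View pics/w19.png

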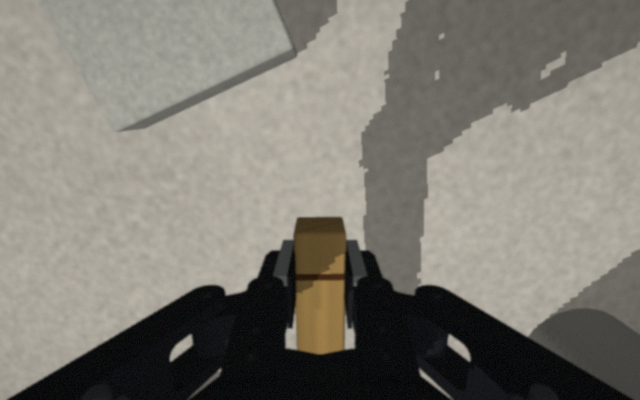

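Request:
jog_arm(jaw=[1,1,1,1,1,1,1,1], linear=[[0.001,0,0.01],[0.001,0,0.02],[0.001,0,0.03],[0.001,0,0.04],[0.001,0,0.044],[0.001,0,0.044],[0.001,0,0.044],[0.001,0,0.044]], delta_rot=[[0,0,0],[0,0,0],[0,0,0],[0,0,0],[0,0,0],[0,0,0],[0,0,0],[0,0,0]])

```text
clock: 32.53
eef_pos: [0.3997, 0.2653, 0.0266]
tool_rot: [0.744, 0.669, 0.0, 0.0]
ft_force: [-0.3, -0.4, -1.1]
grip_width: 0.0204
```

Request:
jog_arm(jaw=[1,1,1,1,1,1,1,1], linear=[[0,0.005,0],[0,0.012,0],[0,0.02,0],[0,0.028,0],[0,0.036,0],[0,0.044,0],[0,0.052,0],[0,0.06,0]], delta_rot=[[0,0,0],[0,0,0],[0,0,0],[0,0,0],[0,0,0],[0,0,0],[0,0,0],[0,0,0]])

```text
clock: 33.2
eef_pos: [0.46, 0.2585, 0.0261]
tool_rot: [0.744, 0.669, 0.0, 0.0]
ft_force: [0.4, 0.0, 0.0]
grip_width: 0.0207
```

Run:
```python
from workcell import bot
from h import *
gs(bot,.50,.306,.0267)
```

```text
t 33.2 lin [ 0.0001  0.0701 -0.0006] rot [ 0.   -0.    0.02] force [0.42 0.02 0.01] w 0.0207 pos [0.46   0.2585 0.0261]
s 0.4299 n 0.3059
```

Front is at s ≈ 0.552, in the sleeve without force. Continue.

Request:
jog_arm(jaw=[1,1,1,1,1,1,1,1], linear=[[0,0.008,0],[0,0.018,0],[0,0.028,0],[0,0.038,0],[0,0.048,0],[0,0.058,0],[0,0.066,0],[0,0.068,0]], delta_rot=[[0,0,0],[0,0,0],[0,0,0],[0,0,0],[0,0,0],[0,0,0],[0,0,0],[0,0,0]])

```text
clock: 33.87
eef_pos: [0.5286, 0.2514, 0.0263]
tool_rot: [0.744, 0.668, 0.001, 0.0]
ft_force: [0.4, -0.1, 0.2]
grip_width: 0.0202
```

Run:
```python
from workcell import bot
from h import *
gs(bot,.50,.306,.0267)
```

```text
t 33.87 lin [-0.0001  0.0011 -0.0004] rot [ 0.08 -0.04 -0.02] force [ 0.41 -0.08  0.15] w 0.0202 pos [0.5286 0.2514 0.0263]
s 0.4989 n 0.3061
```

Request:
jog_arm(jaw=[0.5,0.4,0.4,0.4,0.4,0.4,0.4,0.4], linear=[[0,0,0],[0,0,0],[0,0,0],[0,0,0],[0,0,-0.01],[0,0,-0.025],[0,0,-0.04],[0,0,-0.045]], delta_rot=[[0,0,0],[0,0,0],[0,0,0],[0,0,0],[0,0,0],[0,0,0],[0,0,0],[0,0,0]])

```text
clock: 34.53
eef_pos: [0.5279, 0.2523, 0.0743]
tool_rot: [0.743, 0.669, 0.002, 0.001]
ft_force: [0.9, -0.3, 0.8]
grip_width: 0.0512
```

Request:
jog_arm(jaw=[0.4,0.7,1,1,1,1,1,1], linear=[[0,-0.01,0],[0,-0.03,0],[0,-0.05,0],[0,-0.055,0],[0,-0.055,0.01],[0,-0.055,0.025],[0,-0.055,0.04],[0,-0.055,0.044]], delta_rot=[[0,0,0],[0,0,0],[0,0,0],[0,0,0],[0,0,0],[0,0,0],[0,0,0],[0,0,0]])

```text
clock: 35.2
eef_pos: [0.4715, 0.2566, 0.0248]
tool_rot: [0.744, 0.669, -0.001, -0.0]
ft_force: [-0.9, 0.3, -0.9]
grip_width: -0.0003
```

Run:
```python
from workcell import bot
from h import *
gs(bot,.486,.306,.0265)
c=bot.calibration("wrist");p,d=bot.camera("wrist");cv2.imwrite("pics/w20.png",p[:,:,::-1])
```

```text
t 35.2 lin [ 0.0007  0.0445 -0.0018] rot [-0.11  0.1   0.02] force [-0.88  0.34 -0.95] w -0.0003 pos [0.4715 0.2566 0.0248]
s 0.4415 n 0.3053
```

View pics/w20.png

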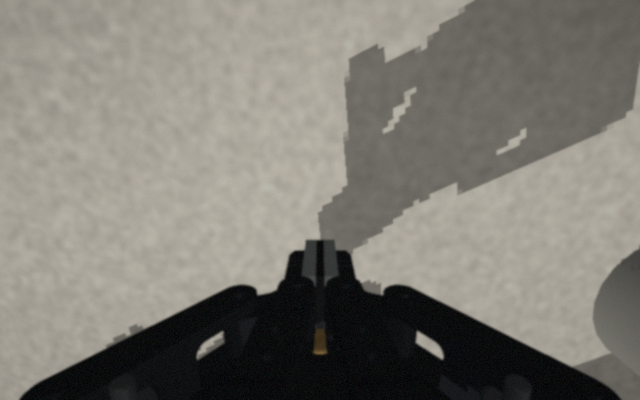

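Push forward gradually.

Request:
jog_arm(jaw=[1,1,1,1,1,1,1,1], linear=[[0,0.006,0],[0,0.012,0],[0,0.018,0],[0,0.024,0],[0,0.03,0],[0,0.036,0],[0,0.041,0],[0,0.044,0]], delta_rot=[[0,0,0],[0,0,0],[0,0,0],[0,0,0],[0,0,0],[0,0,0],[0,0,0],[0,0,0]])

```text
clock: 35.92
eef_pos: [0.5165, 0.2526, 0.0274]
tool_rot: [0.744, 0.669, 0.0, -0.0]
ft_force: [-9.0, 1.6, 3.9]
grip_width: 0.0001
```

Run:
```python
from workcell import bot
from h import *
gs(bot,.488,.306,.0265)
```

```text
t 35.92 lin [-0.0001  0.0013  0.0009] rot [ 0.   -0.02  0.01] force [-9.04  1.59  3.91] w 0.0001 pos [0.5165 0.2526 0.0274]
s 0.4867 n 0.3061
```

Request:
jog_arm(jaw=[1,1,1,1,1,1,1,1], linear=[[0,0.0005,0],[0,0.001,0],[0,0.0015,0],[0,0.0015,0],[0,0.0015,0],[0,0.0015,0],[0,0.0015,0],[0,0.0015,0]], delta_rot=[[0,0,0],[0,0,0],[0,0,0],[0,0,0],[0,0,0],[0,0,0],[0,0,0],[0,0,0]])

```text
clock: 36.58
eef_pos: [0.5164, 0.2525, 0.0271]
tool_rot: [0.743, 0.669, -0.001, -0.0]
ft_force: [-4.6, -0.0, 3.4]
grip_width: -0.0
```

Run:
```python
from workcell import bot
from h import *
gs(bot,.488,.306,.0265)
```

```text
t 36.58 lin [0.0001 0.0013 0.0006] rot [-0.08  0.01  0.05] force [-4.59 -0.04  3.36] w -0.0 pos [0.5164 0.2525 0.0271]
s 0.4867 n 0.3059
```

Request:
jog_arm(jaw=[1,1,1,1,1,0.5,0.3,0.3], linear=[[0,-0.01,0],[0,-0.03,0],[0,-0.04,-0.02],[0,-0.04,-0.05],[0,-0.04,-0.09],[0,-0.04,-0.13],[0,-0.04,-0.15],[0,-0.04,-0.15]], delta_rot=[[0,0,0],[0,0,0],[0,0,0],[0,0,0],[0,0,0],[0,0,0],[0,0,0],[0,0,0]])

```text
clock: 37.25
eef_pos: [0.4819, 0.2586, 0.1839]
tool_rot: [0.744, 0.669, 0.007, 0.002]
ft_force: [0.3, 0.4, 1.2]
grip_width: 0.0359
```

```bash
cat > look.py <<'E'
from workcell import bot
from h import *
import sys
n=sys.argv[1]
for cam in("scene","side"):
    p,d=bot.camera(cam);cv2.imwrite(f"pics/{cam}{n}.png",p[:,:,::-1]);c=bot.calibration(cam);P=cloud(c,d)
    h=cv2.cvtColor(p,cv2.COLOR_RGB2HSV); 
    wood=(p[...,0].astype(int)-p[...,2]>45)&(h[...,0]>10)&(h[...,0]<30)&(P[...,2]<.04)&(P[...,2]>.005)&(P[...,0]>.2)&(P[...,0]<.75)&(abs(P[...,1])<.45)
    k,l,st,_=cv2.connectedComponentsWithStats(wood.astype(np.uint8))
    for i in range(1,k):
        if st[i,4]>60:
            Q=P[l==i]; Q=Q[Q[:,2]>.014]; 
            if len(Q)>20: cc,s,a=rect(Q); print(cam,st[i,:2],cc.round(4),s.round(0),round(a,1),np.median(Q[:,2]).round(3))
E
python3 look.py 1
python3 - <<'E'
from workcell import bot
from h import *
go(bot,.4286,-.228,.15,87)
E
```

```text
scene [191 240] [ 0.4835 -0.2314] [139.  22.] -3.2 0.022
side [263 291] [ 0.4698 -0.2306] [116.  23.] -3.8 0.022
t 37.35 lin [-0.4877  0.0013  0.0276] rot [ 0.25 -0.11 -3.09] force [-0.27 -0.25 -1.15] w 0.0505 pos [0.4789 0.2571 0.1785]
```

View pics/scene1.png

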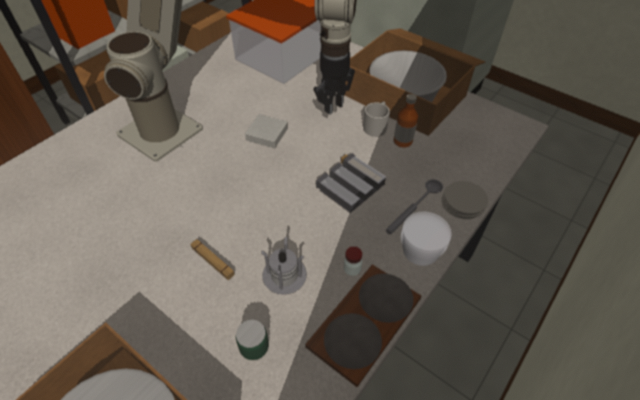

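View pics/side1.png

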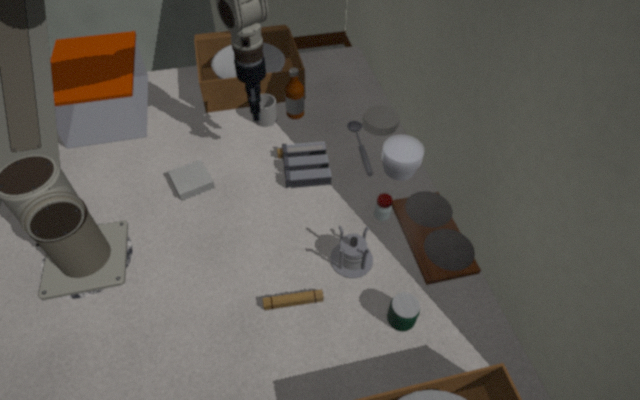

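Request:
jog_arm(jaw=[0.3,0.3,0.3,0.3,0.3,0.3,0.3,0.3], linear=[[-0.025,0,0],[-0.06,0,0],[-0.1,0,0],[-0.14,0,0],[-0.18,0,0],[-0.22,0,0],[-0.26,0,0],[-0.3,0,0]], delta_rot=[[0,0,0],[0,0,0],[0,0,0],[0,0,0],[0,0,-1],[0,0,-2],[0,0,-3],[0,0,-3]])

```text
clock: 38.02
eef_pos: [0.4442, -0.0435, 0.1754]
tool_rot: [0.726, 0.688, -0.001, -0.001]
ft_force: [1.6, -0.6, 0.1]
grip_width: 0.0599
```

Run:
```python
from workcell import bot
from h import *
go(bot,.4286,-.228,.15,87)
```

```text
t 38.02 lin [-0.185  -0.0058  0.0255] rot [-0.15  0.03 -0.02] force [ 1.61 -0.6   0.12] w 0.0599 pos [ 0.4442 -0.0435  0.1754]
```

Request:
jog_arm(jaw=[0.3,0.3,0.3,0.3,0.3,0.3,0.3,0.3], linear=[[-0.04,0,0],[-0.08,0,0],[-0.12,0,0],[-0.15,-0.003,0.01],[-0.175,-0.005,0.02],[-0.185,-0.006,0.025],[-0.185,-0.006,0.025],[-0.185,-0.006,0.025]], delta_rot=[[0,0,0],[0,0,0],[0,0,0],[0,0,0],[0,0,0],[0,0,0],[0,0,0],[0,0,0]])

```text
clock: 38.68
eef_pos: [0.4289, -0.2254, 0.1507]
tool_rot: [0.726, 0.688, -0.0, -0.002]
ft_force: [-0.3, 0.6, -0.2]
grip_width: 0.0596
```

Request:
jog_arm(jaw=[0.3,0.3,0.3,0.3,0.3,0.3,0.3,0.3], linear=[[0,0,0],[0,0,0],[0,0,0],[0,0,0],[0,0,0],[0,0,0],[0,0,0],[0,0,0]], delta_rot=[[0,0,0],[0,0,0],[0,0,0],[0,0,0],[0,0,0],[0,0,0],[0,0,0],[0,0,0]])

```text
clock: 39.35
eef_pos: [0.4299, -0.2259, 0.1523]
tool_rot: [0.726, 0.688, 0.0, 0.0]
ft_force: [0.5, 0.3, -0.0]
grip_width: 0.0594
```

```bash
python3 case.py w21 .481 -.231
```

```text
3887 [ 0.4812 -0.2326] [139.7  22.4] -3.47
grasp [ 0.4293 -0.2295] yaw 86.53333282470703
t 39.4 lin [-0.0035 -0.0004  0.1332] rot [0.  0.  0.4] force [-0.66  0.47  0.07] w 0.0599 pos [ 0.4298 -0.226   0.1522]
```

View pics/w21.png

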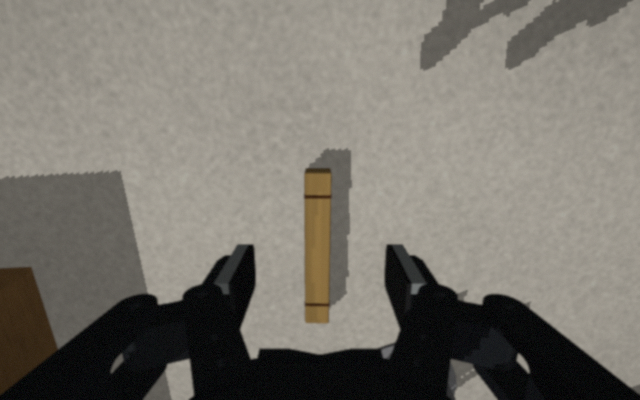

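Request:
jog_arm(jaw=[0.3,0.3,0.3,0.3,0.3,0.3,0.3,0.3], linear=[[-0.003,0,0.02],[-0.003,0,0.04],[-0.003,0,0.06],[-0.003,0,0.08],[-0.003,0,0.1],[-0.003,0,0.12],[-0.003,0,0.132],[-0.003,0,0.132]], delta_rot=[[0,0,0.4],[0,0,0.4],[0,0,0.4],[0,0,0.4],[0,0,0.4],[0,0,0.4],[0,0,0.4],[0,0,0.4]])

```text
clock: 40.07
eef_pos: [0.4275, -0.228, 0.0176]
tool_rot: [0.728, 0.685, -0.001, -0.003]
ft_force: [0.1, -0.4, 0.6]
grip_width: 0.0598
```

Request:
jog_arm(jaw=[0.3,0.3,0.5,0.8,1,1,1,1], linear=[[0,0,0],[0,0,0],[0,0,0],[0,0,0],[0,0,0],[0,0,0],[0,0,0],[0,0,0]], delta_rot=[[0,0,0],[0,0,0],[0,0,0],[0,0,0],[0,0,0],[0,0,0],[0,0,0],[0,0,0]])

```text
clock: 40.73
eef_pos: [0.4305, -0.2294, 0.0213]
tool_rot: [0.728, 0.685, 0.0, 0.001]
ft_force: [-0.5, 0.7, 5.8]
grip_width: 0.021
```

Run:
```python
from workcell import bot
from h import *
go(bot,.4293,-.2295,.019,86.5)
```

```text
t 40.73 lin [-0.0002 -0.0012  0.0023] rot [0.12 0.05 0.04] force [-0.47  0.74  5.84] w 0.021 pos [ 0.4305 -0.2294  0.0213]
```

Request:
jog_arm(jaw=[1,1,1,1,1,1,1,1], linear=[[0,0,0],[0,0,-0.01],[0,0,-0.03],[0,0,-0.05],[0,0,-0.07],[0,0,-0.09],[0,0,-0.1],[0,0,-0.1]], delta_rot=[[0,0,0],[0,0,0],[0,0,0],[0,0,0],[0,0,0],[0,0,0],[0,0,0],[0,0,0]])

```text
clock: 41.4
eef_pos: [0.4313, -0.2299, 0.123]
tool_rot: [0.728, 0.685, 0.001, 0.003]
ft_force: [-0.5, -1.0, -0.9]
grip_width: 0.0204
```

Run:
```python
from workcell import bot
from h import *
gs(bot,.365,.194,.1)
```

```text
t 41.4 lin [ 0.3805 -0.071   0.0217] rot [0.28 0.12 2.63] force [-0.45 -0.97 -0.91] w 0.0204 pos [ 0.4313 -0.2299  0.123 ]
s 0.4533 n -0.1828
```

Request:
jog_arm(jaw=[1,1,1,1,1,1,1,1], linear=[[0.02,-0.01,0],[0.055,-0.025,0],[0.09,-0.04,0],[0.13,-0.055,0],[0.17,-0.07,0],[0.21,-0.071,0],[0.25,-0.071,0],[0.29,-0.071,0]], delta_rot=[[0,0,1],[0,0,2],[0,0,2.6],[0,0,2.6],[0,0,2.6],[0,0,2.6],[0,0,2.6],[0,0,2.6]])

```text
clock: 42.07
eef_pos: [0.3749, 0.0663, 0.1194]
tool_rot: [0.744, 0.669, -0.001, -0.0]
ft_force: [0.4, -0.4, 0.3]
grip_width: 0.0203
```

Run:
```python
from workcell import bot
from h import *
gs(bot,.365,.194,.07)
```

```text
t 42.07 lin [ 0.0882 -0.0006  0.0494] rot [-0.07  0.02  0.01] force [ 0.38 -0.44  0.32] w 0.0203 pos [0.3749 0.0663 0.1194]
s 0.3657 n 0.1058
```

Request:
jog_arm(jaw=[1,1,1,1,1,1,1,1], linear=[[0.03,0,0],[0.06,0,0.01],[0.08,0,0.02],[0.088,0,0.035],[0.088,0,0.049],[0.088,0,0.049],[0.088,0,0.049],[0.088,0,0.049]], delta_rot=[[0,0,0],[0,0,0],[0,0,0],[0,0,0],[0,0,0],[0,0,0],[0,0,0],[0,0,0]])

```text
clock: 42.73
eef_pos: [0.3854, 0.1519, 0.0712]
tool_rot: [0.744, 0.669, -0.0, -0.0]
ft_force: [0.1, -0.5, -1.1]
grip_width: 0.0207
```

Request:
jog_arm(jaw=[1,1,1,1,1,1,1,1], linear=[[0,0,0],[0,0,0],[0,0,0],[0,0,0],[0,0,0],[0,0,0],[0,0,0],[0,0,0]], delta_rot=[[0,0,0],[0,0,0],[0,0,0],[0,0,0],[0,0,0],[0,0,0],[0,0,0],[0,0,0]])

```text
clock: 43.4
eef_pos: [0.3856, 0.1522, 0.0712]
tool_rot: [0.744, 0.669, 0.0, -0.0]
ft_force: [-0.7, -0.4, -0.4]
grip_width: 0.0208
```

```bash
python3 cheld.py w22 .193
python3 - <<'E'
from workcell import bot
from h import *
gs(bot,.365,.194,.0267)
E
```

```text
top z 0.0717 tcp z 0.0712
-0.02 969 n 0.1914 w 0.0208 z 0.0717
-0.0 1859 n 0.1913 w 0.0206 z 0.0718
0.02 1879 n 0.1913 w 0.0213 z 0.0717
0.04 843 n 0.1914 w 0.0211 z 0.0716
s range 0.3483 0.4084 ts 0.3672 tn 0.1923
t 43.45 lin [ 0.0016 -0.0023  0.0445] rot [ 0.   -0.    0.04] force [-0.32  0.49 -0.44] w 0.0204 pos [0.3856 0.1523 0.0712]
s 0.3673 n 0.1924
```

Case centreline at camera n = 0.1913, sleeve at 0.193 → shift +1.7 mm.

Request:
jog_arm(jaw=[1,1,1,1,1,1,1,1], linear=[[0.0017,-0.002,0.01],[0.0017,-0.002,0.02],[0.0017,-0.002,0.03],[0.0017,-0.002,0.04],[0.0017,-0.002,0.0445],[0.0017,-0.002,0.0445],[0.0017,-0.002,0.0445],[0.0017,-0.002,0.0445]], delta_rot=[[0,0,0],[0,0,0],[0,0,0],[0,0,0],[0,0,0],[0,0,0],[0,0,0],[0,0,0]])

```text
clock: 44.12
eef_pos: [0.3842, 0.1543, 0.0271]
tool_rot: [0.744, 0.669, 0.0, 0.0]
ft_force: [0.5, -0.2, -1.2]
grip_width: 0.0205
```

Request:
jog_arm(jaw=[1,1,1,1,1,1,1,1], linear=[[0,0.005,0],[0,0.012,0],[0,0.02,0],[0,0.028,0],[0,0.036,0],[0,0.044,0],[0,0.052,0],[0,0.062,0]], delta_rot=[[0,0,0],[0,0,0],[0,0,0],[0,0,0],[0,0,0],[0,0,0],[0,0,0],[0,0,0]])

```text
clock: 44.78
eef_pos: [0.446, 0.1474, 0.0266]
tool_rot: [0.744, 0.669, -0.0, -0.0]
ft_force: [0.2, -0.4, -1.3]
grip_width: 0.021
```

Run:
```python
from workcell import bot
from h import *
gs(bot,.499,.194,.0267)
```

```text
t 44.78 lin [ 0.      0.0711 -0.0002] rot [-0.03  0.01  0.03] force [ 0.23 -0.39 -1.31] w 0.021 pos [0.446  0.1474 0.0266]
s 0.4279 n 0.1939
```

Request:
jog_arm(jaw=[1,1,1,1,1,1,1,1], linear=[[0,0.008,0],[0,0.018,0],[0,0.028,0],[0,0.038,0],[0,0.048,0],[0,0.058,0],[0,0.067,0],[0,0.07,0]], delta_rot=[[0,0,0],[0,0,0],[0,0,0],[0,0,0],[0,0,0],[0,0,0],[0,0,0],[0,0,0]])

```text
clock: 45.45
eef_pos: [0.5172, 0.1401, 0.0269]
tool_rot: [0.744, 0.668, 0.001, 0.0]
ft_force: [-0.4, -0.5, -0.1]
grip_width: 0.0205
```

Request:
jog_arm(jaw=[0.5,0.4,0.4,0.4,0.4,0.4,0.4,0.4], linear=[[0,0,0],[0,0,0],[0,0,0],[0,0,0],[0,0,-0.01],[0,0,-0.025],[0,0,-0.04],[0,0,-0.045]], delta_rot=[[0,0,0],[0,0,0],[0,0,0],[0,0,0],[0,0,0],[0,0,0],[0,0,0],[0,0,0]])

```text
clock: 46.12
eef_pos: [0.5164, 0.1407, 0.0746]
tool_rot: [0.743, 0.669, 0.002, 0.001]
ft_force: [1.2, -0.3, 0.2]
grip_width: 0.0513
```

Request:
jog_arm(jaw=[0.4,0.7,1,1,1,1,1,1], linear=[[0,-0.01,0],[0,-0.03,0],[0,-0.05,0],[0,-0.055,0],[0,-0.055,0.01],[0,-0.055,0.025],[0,-0.055,0.04],[0,-0.055,0.044]], delta_rot=[[0,0,0],[0,0,0],[0,0,0],[0,0,0],[0,0,0],[0,0,0],[0,0,0],[0,0,0]])

```text
clock: 46.78
eef_pos: [0.4595, 0.1457, 0.0263]
tool_rot: [0.743, 0.669, -0.001, -0.0]
ft_force: [-0.0, 0.0, -0.1]
grip_width: -0.0001
```

Run:
```python
from workcell import bot
from h import *
gs(bot,.488,.194,.0267)
```

```text
t 46.78 lin [ 0.0002  0.0466 -0.0005] rot [-0.12  0.06  0.05] force [-0.02  0.04 -0.11] w -0.0001 pos [0.4595 0.1457 0.0263]
s 0.4414 n 0.1937
```

Request:
jog_arm(jaw=[1,1,1,1,1,1,1,1], linear=[[0,0.006,0],[0,0.012,0],[0,0.018,0],[0,0.024,0],[0,0.03,0],[0,0.036,0],[0,0.041,0],[0,0.045,0]], delta_rot=[[0,0,0],[0,0,0],[0,0,0],[0,0,0],[0,0,0],[0,0,0],[0,0,0],[0,0,0]])

```text
clock: 47.45
eef_pos: [0.5047, 0.1413, 0.0277]
tool_rot: [0.744, 0.669, -0.001, -0.001]
ft_force: [-7.9, 2.2, 6.1]
grip_width: 0.0002
```

Request:
jog_arm(jaw=[1,1,1,1,1,1,1,1], linear=[[0,0.0005,0],[0,0.001,0],[0,0.001,0],[0,0.001,0],[0,0.001,0],[0,0.001,0],[0,0.001,0],[0,0.001,0]], delta_rot=[[0,0,0],[0,0,0],[0,0,0],[0,0,0],[0,0,0],[0,0,0],[0,0,0],[0,0,0]])

```text
clock: 48.12
eef_pos: [0.5046, 0.1412, 0.0274]
tool_rot: [0.743, 0.669, -0.001, -0.001]
ft_force: [-4.5, 1.1, 1.6]
grip_width: -0.0
```

Run:
```python
from workcell import bot
from h import *
gs(bot,.488,.194,.0267)
```

```text
t 48.12 lin [-0.      0.0013  0.0007] rot [-0.16  0.02  0.06] force [-4.54  1.08  1.6 ] w -0.0 pos [0.5046 0.1412 0.0274]
s 0.4867 n 0.194
```

Request:
jog_arm(jaw=[1,1,1,1,1,1,1,1], linear=[[0,-0.01,0],[0,-0.03,0],[0,-0.04,-0.02],[0,-0.04,-0.06],[0,-0.04,-0.1],[0,-0.04,-0.14],[0,-0.04,-0.18],[0,-0.04,-0.2]], delta_rot=[[0,0,0],[0,0,0],[0,0,0],[0,0,0],[0,0,0],[0,0,0],[0,0,0],[0,0,0]])

```text
clock: 48.78
eef_pos: [0.4691, 0.1459, 0.2335]
tool_rot: [0.744, 0.669, 0.004, 0.003]
ft_force: [1.3, -0.1, -0.0]
grip_width: 0.0001
```

Run:
```python
from workcell import bot
from h import *
go(bot,.53,.1,.32,-6)
```

```text
t 48.78 lin [-0.039   0.0662 -0.086 ] rot [ 0.3  -0.57 89.93] force [ 1.34 -0.05 -0.02] w 0.0001 pos [0.4691 0.1459 0.2335]
```

Request:
jog_arm(jaw=[1,1,1,1,1,1,1,1], linear=[[0,0.01,-0.02],[0,0.02,-0.04],[-0.01,0.03,-0.06],[-0.02,0.04,-0.08],[-0.03,0.06,-0.08],[-0.039,0.06,-0.08],[-0.039,0.06,-0.08],[-0.039,0.06,-0.08]], delta_rot=[[0,0,7],[0,0,14],[0,0,21],[0,0,28],[0,0,35],[0,0,42],[0,0,49],[0,0,56]])

```text
clock: 49.45
eef_pos: [0.523, 0.0994, 0.3079]
tool_rot: [0.971, 0.238, 0.001, 0.001]
ft_force: [-0.6, 0.5, -0.1]
grip_width: 0.0002
```

Request:
jog_arm(jaw=[1,1,1,1,1,1,1,1], linear=[[0,0,0],[0,0,0],[0,0,0],[0,0,0],[0,0,0],[0,0,0],[0,0,0],[0,0,0]], delta_rot=[[0,0,7],[0,0,14],[0,0,21],[0,0,28],[0,0,34],[0,0,34],[0,0,34],[0,0,34]])

```text
clock: 50.12
eef_pos: [0.5222, 0.1002, 0.3078]
tool_rot: [0.999, -0.052, 0.0, 0.0]
ft_force: [0.6, 0.3, -0.1]
grip_width: -0.0001
```

```bash
cat > fin.py <<'E'
from workcell import bot
from h import *
import sys
c=bot.calibration("wrist");p,d=bot.camera("wrist");P=cloud(c,d);cv2.imwrite(f"pics/{sys.argv[1]}.png",p[:,:,::-1])
a=np.radians(-6.1);ca,sa=np.cos(a),np.sin(a); S=P[...,0]*ca+P[...,1]*sa; N=-P[...,0]*sa+P[...,1]*ca; Z=P[...,2]
hs=p.astype(int); wood=(hs[...,0]-hs[...,2])>30
for nc in (.193,.305):
    k=wood&(abs(N-nc)<.025)&(S>.45)&(S<.53)&(Z>.02)&(Z<.034)
    if k.sum(): print(nc,k.sum(),'s',S[k].min().round(4),S[k].max().round(4),'n',N[k].min().round(4),N[k].max().round(4),'z',np.median(Z[k]).round(4))
k=(Z>.03)&(Z<.036)&(N>.17)&(N<.34)&(S>.5)&(S<.68); print('caddy s max',S[k].max().round(4))
Q=top(P,(.6463,-.1508),.0345,.064,.072)
if len(Q)>100: print('plate',len(Q),circ(Q))
E
python3 fin.py w23
```

```text
0.193 244 s 0.4992 0.5152 n 0.1819 0.2025 z 0.0259
0.305 319 s 0.4986 0.5146 n 0.2927 0.3144 z 0.0255
caddy s max 0.6449
plate 141 (array([ 0.64245176, -0.14763328]), 0.02063201367855072)
```

```bash
python3 look.py 2
```

```text
(no output)
```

View pics/w23.png

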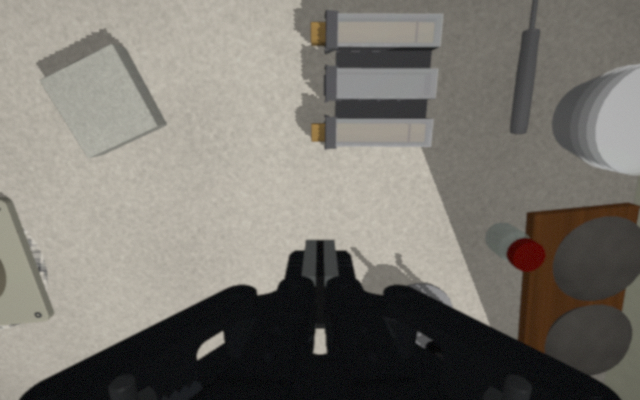

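View pics/scene2.png

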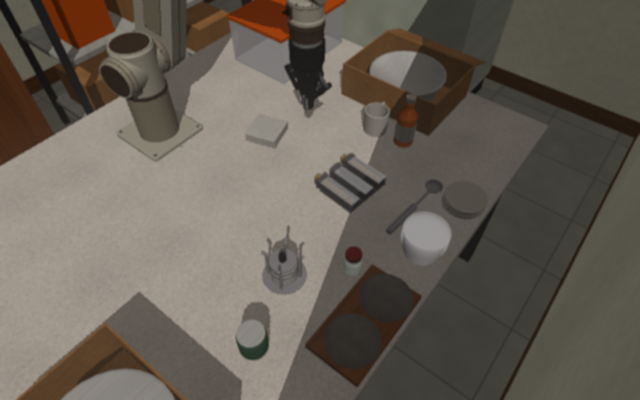

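Run:
```python
from workcell import bot
from h import *
for n in("scene","side"):
    p,d=bot.camera(n); P=cloud(bot.calibration(n),d); Q=top(P,(.6463,-.1508),.0345,.061,.074); print(n,len(Q),circ(Q),np.median(Q[:,2]))
bot.job_done(); print(bot.get_obs()['clock'])
```

```text
scene 498 (array([ 0.64598244, -0.15073535]), 0.03423411399126053) 0.06804227375838084
side 450 (array([ 0.6454016 , -0.15133204]), 0.03399807587265968) 0.06813358357071103
the job is handed in; nothing more can be done
the job is handed in; nothing more can be done
```

I packed the lunch set and handed the job in at about 50 s of the 210 s; no verdict is reported. The scene had one flat tin and two cutlery cases, with no sign of a second tin or a third case.

- **Stack:** I lowered the deep tin, then the flat tin, then the top plate (knob up) into the rack and released each. Their tops measured 44, 60 and 68 mm high, as they should. After each placing, the deep and flat tins measured 1–2 mm off the rack's axis. The plate, which I measured again just before handing in, was about 1 mm or less off. All three were tilted less than 0.015 rad.
- **Cases:** I put one in sleeve 1 and one in sleeve 3, and pushed each against its end stop until it resisted with 8–9 N and moved no further. In the last view each stuck out 16 mm beyond the flare (30 mm from the mouth, the home position). Both tops were at about 26 mm.
- **Bystanders:** they looked unmoved in the last pictures. I did not measure their positions.

The wrist camera's readings differed from the arm's by about 1 mm, so I aligned using differences within the same camera. Of the final checks, only one failed: the case finder on the scene and side pictures found nothing, because so little of each case shows. The case check rests on the wrist view alone.

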